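Unload the die board and set it to dry

TASK

Empty the wooden die board while it lies on the ejector bench: push each metal die up from below with its key, pick the raised die out and lay it on the black plate that lies between the bench and the drying rack. When every die is on the plate, take the empty board off the bench and lean it lengthwise in the white rack, its lower end blocked by the stop bar and its upper end resting on the wall; leave the press mould and the tin lid where they are.

Things in the scene. Friction and masses are not known exactly. Their poses are not given: they have to be found in the camera images.
- ejector: fixed plywood ejector bench; origin on the table under the middle of the board bed, x along the five cells (x = -84, -42, 0, 42, 84 mm, y = 0), z up, keys on its -y side. The board lies loose, underside at 40 and top at 62 mm height, between end and corner fences up to 50 mm high (2 mm play), and lifts straight up. A flat cover, 38 mm high, lies between board and keys (y -39 to -85 mm)
- board_center (a point): centre (half-way up) of the loose wooden die board, 216 (x) by 60 (y) by 22 mm (z), 0.2 kg; five square pockets 35 mm wide, 17 mm deep along x at -84, -42, 0, 42, 84 mm, each with a 16 x 26 mm ejector hole in its 5 mm floor; can be taken from above across its 60 mm width at the middle
- rack: fixed white drying rack; origin on the table midway between stop bar and wall; floor 8 mm high; upright wall, inner face at x = +89 mm, 120 mm wide (y), 185 mm high; stop bar, inner face at x = -89 mm, 110 mm wide, top 28 mm high. A board with its foot at the stop and its other end on the wall leans about 40 degrees from level, its centre at about x = 0, z = 86 mm
- plate: loose black serving plate between bench and rack, 198 mm (x) by 94 mm (y), origin under its middle; a flat top, 7 mm above the table and about 190 x 86 mm, carries the dies; 0.14 kg
- press_mould: loose carved wooden press mould, 58 x 160 x 27 mm, a bystander
- lid: loose round tin lid, 125 mm wide and 13 mm high, a bystander
- die_0_center (a point): centre of loose aluminium die 0, a square block 32 x 32 x 17 mm (z up through its flower relief); starts in cell 0 of the board, top flush with the board; may be absent. With its key fully down it stands 12 mm proud of the board
- key_0_pad (a point): middle of the top of the grey finger pad (30 x 30 mm) of rocker key 0, level with cell 0, 122 mm to the -y side of it; pushing it down about 13 mm (2 to 3 N) raises the ejector pin under cell 0; its top goes from 52 mm to 40 mm above the table
- key_0 (a joint): rocker key 0: 0 at rest, pin below the die; 0.215 rad fully down, pin up; stiff, it stays where it is left
- die_1_center (a point): centre of loose aluminium die 1, a square block 32 x 32 x 17 mm (z up through its flower relief); starts in cell 1 of the board, top flush with the board; may be absent. With its key fully down it stands 12 mm proud of the board
- key_1_pad (a point): middle of the top of the grey finger pad (30 x 30 mm) of rocker key 1, level with cell 1, 122 mm to the -y side of it; pushing it down about 13 mm (2 to 3 N) raises the ejector pin under cell 1; its top goes from 52 mm to 40 mm above the table
- key_1 (a joint): rocker key 1: 0 at rest, pin below the die; 0.215 rad fully down, pin up; stiff, it stays where it is left
- die_2_center (a point): centre of loose aluminium die 2, a square block 32 x 32 x 17 mm (z up through its flower relief); starts in cell 2 of the board, top flush with the board; may be absent. With its key fully down it stands 12 mm proud of the board
- key_2_pad (a point): middle of the top of the grey finger pad (30 x 30 mm) of rocker key 2, level with cell 2, 122 mm to the -y side of it; pushing it down about 13 mm (2 to 3 N) raises the ejector pin under cell 2; its top goes from 52 mm to 40 mm above the table
- key_2 (a joint): rocker key 2: 0 at rest, pin below the die; 0.215 rad fully down, pin up; stiff, it stays where it is left
- die_3_center (a point): centre of loose aluminium die 3, a square block 32 x 32 x 17 mm (z up through its flower relief); starts in cell 3 of the board, top flush with the board; may be absent. With its key fully down it stands 12 mm proud of the board
- key_3_pad (a point): middle of the top of the grey finger pad (30 x 30 mm) of rocker key 3, level with cell 3, 122 mm to the -y side of it; pushing it down about 13 mm (2 to 3 N) raises the ejector pin under cell 3; its top goes from 52 mm to 40 mm above the table
- key_3 (a joint): rocker key 3: 0 at rest, pin below the die; 0.215 rad fully down, pin up; stiff, it stays where it is left
- die_4_center (a point): centre of loose aluminium die 4, a square block 32 x 32 x 17 mm (z up through its flower relief); starts in cell 4 of the board, top flush with the board; may be absent. With its key fully down it stands 12 mm proud of the board
- key_4_pad (a point): middle of the top of the grey finger pad (30 x 30 mm) of rocker key 4, level with cell 4, 122 mm to the -y side of it; pushing it down about 13 mm (2 to 3 N) raises the ejector pin under cell 4; its top goes from 52 mm to 40 mm above the table
- key_4 (a joint): rocker key 4: 0 at rest, pin below the die; 0.215 rad fully down, pin up; stiff, it stays where it is left

How it is judged:
By the outcome, as a careful person would: the job done as asked, in the order asked, and still so for the second after the job is handed in, with the robot touching nothing.
Of die_0, die_1, die_2, die_3, die_4 only 3 to 5 are there at a start; the rules pass over those that are not, and their reading is None.
At some moment in a run one of plate may be knocked a few centimetres aside while the robot is not near it.
Once in a run the grip may slacken for a moment while it holds something.
It also fails if it takes over 210 s, if anything falls off the work surface, if the arm or the gripper's body presses on something with over 40 N, if the wrist force passes 120 N, or if a joint passes its speed limit or range.

ROBOT

A 7-joint arm with a two-finger parallel gripper is mounted at the origin on a cart in front of the work surface, level with it; the furniture and walls round the work are solid. World frame = base frame: x ahead of the robot, y to its left, z up, the work surface at z = 0. Lengths are in m, angles in degrees, forces in N, time in s.
With the tool pointing down it reaches from about 0.425 to 1.025 m from the base axis. Payload 3.6 kg.
Tool frame: the origin (TCP) lies at the very end of the fingers, on their centre line; the grasp point (between the pads) lies 19 mm behind it; z points along the fingers, y is the line along which they close (so a half turn about z gives the same grasp; the last joint's range is limited). The gripper opens to 85 mm and grips with 20 to 120 N. Pads are 22 mm wide; open, the fingers measure 114 mm over their backs; the gripper's body (76 mm by 85 mm) begins 54 mm behind the grasp point. The pads swing forward as they close: fully open they stand 13 mm farther back than shut.
Start: joints at [-77.779, 33.873, 2.773, 92.16, -1.908, 54.013, -1.931], TCP at [0.219, 0.691, 0.231] pointing down, gripper open.
Joint ranges: [-153.93, 153.93], [-27.13, 128.08], [-72.61, 78.16], [10.71, 143.7], [-87.88, 267.88], [4.46, 118.87], [-176.78, 176.78]. Speed limits (degrees/s): [147.25, 147.25, 180, 180, 180, 180, 180].

INTERFACE

Orientations are given as [roll, pitch, yaw] about the fixed x, y, z axes, in that order (R = Rz(yaw) Ry(pitch) Rx(roll)).
In Python, from station import env, imaging gives the robot as it stands. The module is installed in compiled form; this text tells all that it offers.
- The arm moves only by the tool send_rows, never from a script. Its argument "plan" is a list of rows, each an object with "claw": the gripper command: -1 is fully open, 1 is shut, values between are in proportion; "slide": the shift along the tool's x, y, z in mm, a list of three; "dr": the turn, a rotation vector about the tool's x, y, z in degrees, a list of three. A call has 1 to 20 rows; each row shifts and turns the commanded pose from where the row before left it, along the tool's axes as they then stand; what a row does not reach is not made up. A row lasts 1/12 s, in which the tool goes at most 41.7 mm and 7.16 degrees, less where a joint would pass 70% of its speed; a pose out of reach is approached as far as the arm can. A call with a gripper value outside its range is refused whole. The fingers move at their own pace and stop on an object; "squeeze" is the grip in N (left out, the last holds). Time passes only in rows, so rows that do not move let the fingers close. It gives the time, the measured TCP pose, the force, the opening and the grip force at its end, in the units of the state.
- env.observe(): the state, without advancing time (a new reading comes with each control period).
- imaging.get_image(name): name is "scene" or "top" or "wrist"; returns a dict with "frame" (480x640x3 uint8, blue, green, red), "z_map" (480x640 float32, m along the optical axis (not along the pixel's ray), 0 where there is no reading), "fx", "fy", "cx", "cy" (pixels), "rvec" (rotation vector, rad) and "tvec" (3), from world to camera coordinates, as OpenCV has them. Camera axes: x right, y down, z forward; pixel columns grow to the right and rows downward; lengths in m; the calibration is good to about 2 mm. A picture is of the moment at which its call begins.
- env.close_job(): hands the job in; it is judged then, once.
Trained networks look in the newest picture that a camera, given by its name, has taken for a name from the list of things; names that differ only in an ending like _2 or _b are one class to them, and where a whole thing is asked for, a point or a joint stands for the part that bears it (a point fixed in the world has none). Each returns a list of dicts, best first, with "score" (0 to 1); they miss things now and then, are a little off and sometimes report something else, mostly with a low value. They report only what shows in the picture. A call takes as long as a camera call.
- imaging.spot_in(thing, camera): "xy" ([column, row] in pixels, amid what is visible of it).
The state is a dict: "clock": time; "q": joint angles; "dq": joint speeds; "effort": joint torques, N m; "tcp_pos": TCP position; "orientation": TCP orientation; "force": force on the tool from outside, world axes, zero at the start; "moment": the same for the moment, N m; "finger_gap": finger opening in m; "finger_force": force on a finger pad.
Only numpy, scipy, OpenCV 4.12 (cv2) and the standard library are available. Lean on these libraries where they do the work, as an engineer would, in place of code of your own. Each camera call takes 0.05 s, during which the arm holds its last target. There are 200 camera calls.

## Working session

There is one attempt and no reset: what is moved stays moved. The work goes in short steps, Python scripts to look and compute and a tool call to move; the robot and the scene stay as the last step left them, time stands still between calls to the robot, and variables do not carry over. Pictures are saved under pics/ and viewed, at most 14 in all, crops included, and the job is handed in when it is done.

Besides the shell and the picture viewer there is one more tool, called after "Request:" as name(argument=value, ...), one argument or row to a line, values as JSON. send_rows: Moves the arm, as the interface text tells. Its arguments: {"type":"object","properties":{"plan":{"type":"array","items":{"type":"object","properties":{"claw":{"type":"number"},"slide":{"type":"array","items":{"type":"number"}},"dr":{"type":"array","items":{"type":"number"}}}}},"squeeze":{"type":"number"}},"required":["plan"]}

```bash
mkdir -p pics; cat > h.py <<'E'
import numpy as np, cv2
from station import env, imaging
def cam(n):
    d=imaging.get_image(n); d['R']=cv2.Rodrigues(np.array(d['rvec'],float))[0]; d['t']=np.array(d['tvec'],float).ravel(); return d
def cloud(d):
    z=d['z_map']; v,u=np.mgrid[0:480,0:640]
    p=np.stack([(u-d['cx'])/d['fx']*z,(v-d['cy'])/d['fy']*z,z],-1)
    w=(p-d['t'])@d['R']; w[z==0]=np.nan; return w
def proj(d,P):
    p=np.atleast_2d(P)@d['R'].T+d['t']; return np.c_[p[:,0]/p[:,2]*d['fx']+d['cx'],p[:,1]/p[:,2]*d['fy']+d['cy']]
def at_h(d,uv,h):
    r=d['R'].T@np.array([(uv[0]-d['cx'])/d['fx'],(uv[1]-d['cy'])/d['fy'],1]); c=-d['R'].T@d['t']
    return c+r*(h-c[2])/r[2]
E
python3 - <<'E'
from h import *
print(env.observe())
for n in ['top','scene']:
    d=cam(n); cv2.imwrite(f'pics/{n}0.png',d['frame']); w=cloud(d)
    print(n,-d['R'].T@d['t'])
    for t in ['ejector','board_center','rack','plate','press_mould','lid','die_0_center','key_0_pad','key_4_pad']:
        for s in imaging.spot_in(t,n)[:5]:
            u,v=np.round(s['xy']).astype(int); print(t,round(s['score'],2),u,v,w[min(v,479),min(u,639)].round(3))
E
```

```text
{'clock': 0.0, 'q': array([-77.77865873,  33.92739559,   2.76858129,  92.23542187,
        -1.90724234,  54.01081774,  -1.92939589]), 'dq': array([-0.12067023, -0.14129429,  0.08112254, -0.0711251 ,  0.02559322,
        0.01343374, -0.02688451]), 'effort': array([-2.13738776e-04, -5.48675323e+01,  1.54624756e+00, -1.98118150e+01,
        9.35092277e-03,  8.80721229e-03, -6.65981275e-06]), 'tcp_pos': array([0.21872256, 0.69037051, 0.23012693]), 'orientation': array([-1.79872765e+02,  8.52917281e-03,  1.62427032e+02]), 'force': array([ 0.30134175, -0.49128222, -0.52497299]), 'moment': array([ 0.03258886, -0.05771014, -0.02955402]), 'finger_force': 0.0, 'finger_gap': 0.0852107486142382}
top [ 0.42719332 -0.14770306  1.57050124]
ejector 0.63 200 265 [0.532 0.18  0.035]
board_center 0.71 172 260 [0.541 0.247 0.067]
board_center 0.7 212 236 [0.607 0.148 0.055]
rack 0.68 368 265 [ 0.542 -0.266  0.016]
plate 0.67 268 292 [0.465 0.001 0.008]
press_mould 0.72 491 306 [ 0.44  -0.59   0.029]
lid 0.97 266 178 [0.775 0.015 0.015]
lid 0.54 210 248 [0.577 0.154 0.045]
die_0_center 0.71 213 296 [0.45  0.138 0.059]
key_0_pad 0.74 211 295 [0.453 0.143 0.058]
key_0_pad 0.26 168 300 [0.438 0.253 0.064]
key_4_pad 0.65 208 234 [0.613 0.159 0.054]
scene [ 0.08444939 -0.72149767  1.02288021]
ejector 0.85 235 204 [0.502 0.145 0.052]
rack 0.59 347 288 [ 0.57  -0.268  0.012]
rack 0.52 244 200 [0.53  0.138 0.056]
press_mould 0.83 405 415 [ 0.434 -0.594  0.028]
lid 0.86 334 196 [0.774 0.01  0.009]
lid 0.35 235 207 [0.496 0.136 0.051]
die_0_center 0.56 197 192 [0.441 0.254 0.06 ]
key_0_pad 0.53 225 215 [0.455 0.125 0.055]
key_0_pad 0.19 256 192 [0.578 0.144 0.053]
key_4_pad 0.42 264 185 [0.617 0.157 0.049]
```

```bash
python3 - <<'E'
import cv2
a=cv2.imread('pics/top0.png')[150:350,120:420]; cv2.imwrite('pics/t0c.png',cv2.resize(a,None,fx=2.66,fy=2.66,interpolation=cv2.INTER_CUBIC))
E
```

```text
(no output)
```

View pics/t0c.png

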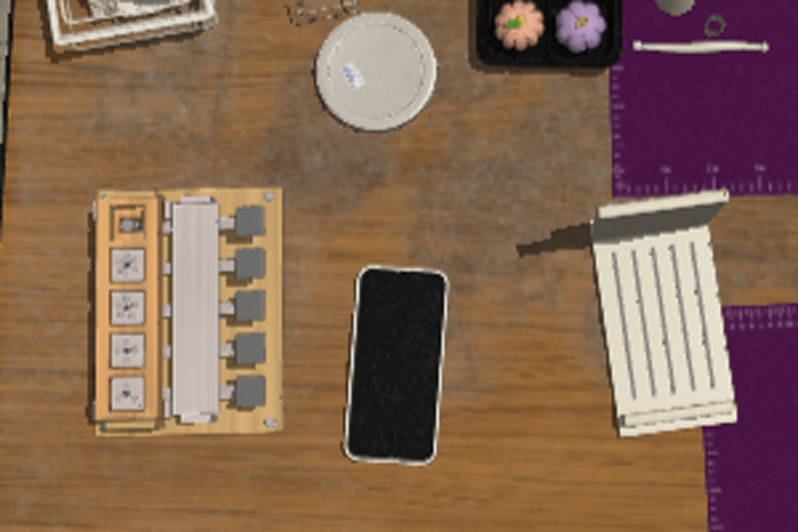

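View pics/scene0.png

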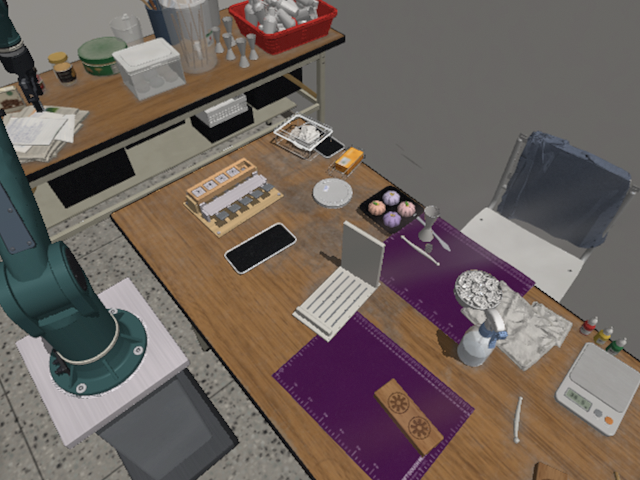

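The bench keys face world −y and cell 4 (the farthest) is empty, so dies 0–3 need removing. The plate and rack run roughly along x.

```bash
cat >> h.py <<'E'
def rect(w,xr,yr,zr,mask=None):
    m=(w[...,0]>xr[0])&(w[...,0]<xr[1])&(w[...,1]>yr[0])&(w[...,1]<yr[1])&(w[...,2]>zr[0])&(w[...,2]<zr[1])
    if mask is not None: m&=mask
    mm=m.astype(np.uint8); n,l,s,_=cv2.connectedComponentsWithStats(mm); k=1+s[1:,4].argmax(); m=l==k
    P=w[m]; (c,sz,a)=cv2.minAreaRect((P[:,:2]*1000).astype(np.float32)); return np.round(c,1),np.round(sz,1),round(a,2),len(P),P[:,2].mean().round(4)
E
python3 - <<'E'
from h import *
for n in ['top','scene']:
    d=cam(n); w=cloud(d); g=d['frame'].max(-1)
    print(n,d['fx'])
    print('board',rect(w,(.35,.72),(.18,.32),(.055,.075)))
    print('keys',rect(w,(.35,.72),(.10,.15),(.045,.065)))
    print('plate',rect(w,(.3,.72),(-.08,.09),(-.005,.015),g<60))
    print('plate out',rect(w,(.3,.72),(-.08,.085),(.004,.015)))
    print('rackfloor',rect(w,(.35,.72),(-.4,-.15),(.005,.018)))
    print('rackwall',rect(w,(.5,.8),(-.4,-.15),(.10,.2)))
    print('rackstop',rect(w,(.3,.5),(-.4,-.15),(.020,.036)))
E
```

```text
top 580.9887582816998
board (array([528. , 260.7]), array([218. ,  65.6]), 2.97, 1723, np.float64(0.0627))
keys (array([449.3, 136.1]), array([28.7, 27.1]), 1.28, 120, np.float64(0.0537))
plate (array([480.3,  -0.7]), array([ 86. , 188.3]), 87.11, 2152, np.float64(0.0074))
plate out (array([481.7,  -0.6]), array([209.1, 106.7]), 0.04, 2143, np.float64(0.0085))
rackfloor (array([ 523. , -269.5]), array([207.1, 125.2]), 9.91, 2469, np.float64(0.0094))
rackwall (array([ 627. , -253.2]), array([ 22. , 119.4]), 8.41, 441, np.float64(0.1655))
rackstop (array([ 435.6, -283.7]), array([ 11.8, 109.8]), 8.96, 188, np.float64(0.028))
scene 453.93954806846904
board (array([527.3, 256.4]), array([218.2,  68.5]), 2.81, 1006, np.float64(0.0614))
keys (array([448.1, 134.5]), array([28.7, 30.2]), 4.47, 76, np.float64(0.0524))
plate (array([481.3,  -1.6]), array([ 83.2, 187.3]), 87.18, 1431, np.float64(0.0071))
plate out (array([ 4.809e+02, -2.000e-01]), array([105.8, 204.3]), 88.09, 1705, np.float64(0.0077))
rackfloor (array([ 523.9, -272.4]), array([213.4, 123.4]), 8.57, 2818, np.float64(0.0088))
rackwall (array([ 622.2, -258.7]), array([ 16.6, 120.3]), 9.43, 1081, np.float64(0.1501))
rackstop (array([ 435.2, -286.6]), array([ 14.5, 109.7]), 9.27, 218, np.float64(0.027))
```

Request:
send_rows(
  plan=[
    {"dr": [0,0,-5.2],"slide": [0,0,-10],"claw": -1},
    {"dr": [0,0,-5.2],"slide": [0,0,-10]},
    {"dr": [0,0,-5.1],"slide": [0,0,-10]},
    {"dr": [0,0,-5.1],"slide": [0,0,-10]},
    {"slide": [-19,-31,-2]},
    {"slide": [-19,-31,-2]},
    {"slide": [-19,-31,-2]},
    {"slide": [-19,-31,-2]},
    {"slide": [-19,-31,-2]},
    {"slide": [-19,-31,-2]},
    {"slide": [-19,-31,-2]},
    {"slide": [-19,-31,-2]},
    {"slide": [-19,-31,-2]},
    {"slide": [-19,-31,-2]},
    {"slide": [-19,-31,-2]},
    {"slide": [-19,-31,-2]},
    {"slide": [-19,-31,-2]},
    {"slide": [-19,-31,-2]},
    {"slide": [-19,-31,-2]},
    {"claw": 1},
  ],
)

```text
$.plan[1]: bad value
```

```bash
python3 - <<'E'
from h import *
d=cam('wrist'); cv2.imwrite('pics/w0.png',d['frame']); w=cloud(d); o=env.observe()
print(o['clock'],o['q'].round(1),o['tcp_pos'],o['orientation'],o['finger_gap']); C=-d['R'].T@d['t']; print(C,d['R'][2], d['fx'])
print('board',rect(w,(.35,.72),(.18,.32),(.056,.072)))
print(imaging.spot_in('key_0_pad','wrist'),imaging.spot_in('die_0_center','wrist'))
E
```

```text
1.15 [-77.8  33.9   2.8  92.2  -1.9  54.   -1.9] [0.21893718 0.69115528 0.23131258] [1.79998564e+02 9.43649889e-04 1.62423912e+02] 0.08524382691523923
[0.14079467 0.71694707 0.37461725] [ 0.30906935 -0.09832428 -0.94594317] 349.34193440702126Traceback (most recent call last):
  File "<stdin>", line 4, in <module>
  File "h.py", line 17, in rect
    mm=m.astype(np.uint8); n,l,s,_=cv2.connectedComponentsWithStats(mm); k=1+s[1:,4].argmax(); m=l==k
                                                                             ~~~~~~~~~~~~~~^^
ValueError: attempt to get argmax of an empty sequence
```

View pics/w0.png

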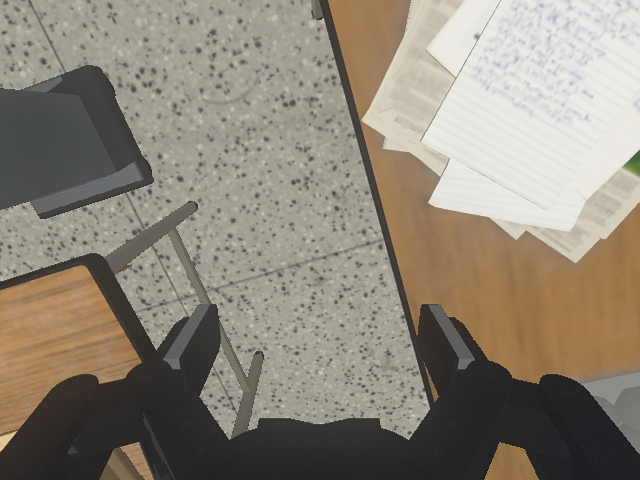

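That picture shows only the floor and a side table, with the fingers at the bottom. The move was refused because every row needs all its fields, so I'm resending it complete.

Request:
send_rows(
  plan=[
    {"dr": [0,0,-5.2],"slide": [0,0,-10],"claw": -1},
    {"dr": [0,0,-5.2],"slide": [0,0,-10],"claw": -1},
    {"dr": [0,0,-5.1],"slide": [0,0,-10],"claw": -1},
    {"dr": [0,0,-5.1],"slide": [0,0,-10],"claw": -1},
    {"dr": [0,0,0],"slide": [-19,-31,-2],"claw": -1},
    {"dr": [0,0,0],"slide": [-19,-31,-2],"claw": -1},
    {"dr": [0,0,0],"slide": [-19,-31,-2],"claw": -1},
    {"dr": [0,0,0],"slide": [-19,-31,-2],"claw": -1},
    {"dr": [0,0,0],"slide": [-19,-31,-2],"claw": -1},
    {"dr": [0,0,0],"slide": [-19,-31,-2],"claw": -1},
    {"dr": [0,0,0],"slide": [-19,-31,-2],"claw": -1},
    {"dr": [0,0,0],"slide": [-19,-31,-2],"claw": -1},
    {"dr": [0,0,0],"slide": [-19,-31,-2],"claw": -1},
    {"dr": [0,0,0],"slide": [-19,-31,-2],"claw": -1},
    {"dr": [0,0,0],"slide": [-19,-31,-2],"claw": -1},
    {"dr": [0,0,0],"slide": [-19,-31,-2],"claw": 1},
    {"dr": [0,0,0],"slide": [-19,-31,-2],"claw": 1},
    {"dr": [0,0,0],"slide": [-19,-31,-2],"claw": 1},
    {"dr": [0,0,0],"slide": [-19,-31,-2],"claw": 1},
    {"dr": [0,0,0],"slide": [0,0,0],"claw": 1},
  ],
)

```text
clock: 2.82
tcp_pos: [0.5335, 0.2325, 0.3022]
orientation: [-179.7, 0.3, -177.7]
force: [-0.2, -0.7, -0.6]
finger_gap: 0.0252
finger_force: 0.0
```

```bash
python3 - <<'E'
from h import *
d=cam('wrist'); cv2.imwrite('pics/w1.png',d['frame']); w=cloud(d); o=env.observe()
print(o['clock'],o['q'].round(1),o['tcp_pos'],o['orientation'],o['finger_gap'])
try: print('board',rect(w,(.35,.72),(.18,.32),(.057,.072)))
except Exception as e: print(e)
for t in ['key_0_pad','die_0_center']:
  for s in imaging.spot_in(t,'wrist'):
    u,v=np.round(s['xy']).astype(int); print(t,s['score'],u,v,w[min(v,479),min(u,639)].round(3))
E
```

```text
2.8667 [-31.5  19.1   3.8 107.1  -1.4  53.8  65.4] [0.53116415 0.23644695 0.30184575] [-1.79882892e+02  1.28269439e-01 -1.77524889e+02] 0.01758670326232494
board (array([528.7, 258.1]), array([215.5,  60.1]), 2.64, 9252, np.float64(0.0626))
key_0_pad 0.65 242 108 [0.448 0.147 0.052]
key_0_pad 0.3 343 150 [0.486 0.256 0.064]
die_0_center 0.73 342 110 [0.446 0.252 0.064]
```

View pics/w1.png

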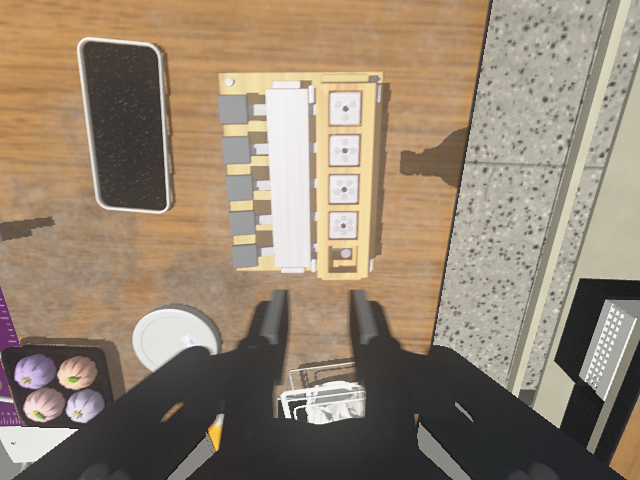

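The wrist view shows the bench clearly: dies in four cells (column ~343, rows 110/151/189/226), cell 4 empty at row 254, and pads at column ~235–245.

```bash
python3 - <<'E'
from h import *
d=cam('wrist'); w=cloud(d); o=env.observe()
print(o['tcp_pos'],o['orientation'],o['finger_gap'])
b=np.radians(2.64); c,s=np.cos(b),np.sin(b); B=np.array([.5287,.2581])
for k in range(5):
    x=-.084+.042*k; e=B+[c*x+s*.122,s*x-c*.122]
    print(k,e.round(4),rect(w,(e[0]-.022,e[0]+.022),(e[1]-.025,e[1]+.022),(.046,.058)))
print('plate',rect(w,(.3,.72),(-.08,.09),(-.005,.015),d['frame'].max(-1)<60))
E
```

```text
[0.52745299 0.24288548 0.3012963 ] [ 1.79951365e+02 -2.54465521e-02 -1.76908741e+02] -0.00012013740819966556
0 [0.4504 0.1324] (array([450.1, 136.2]), array([29.4, 29.4]), 2.78, 864, np.float64(0.0531))
1 [0.4924 0.1343] (array([492.3, 138.4]), array([30.1, 29.5]), 2.64, 774, np.float64(0.0531))
2 [0.5343 0.1362] (array([534.3, 140.2]), array([30.5, 29.3]), 3.4, 700, np.float64(0.053))
3 [0.5763 0.1382] (array([575.9, 142.2]), array([30.1, 29.3]), 2.93, 642, np.float64(0.053))
4 [0.6182 0.1401] (array([617.8, 143.8]), array([29.9, 30. ]), 2.05, 586, np.float64(0.053))
plate (array([488.4,   1.9]), array([ 58.7, 103.5]), 75.81, 1879, np.float64(0.0078))
```

Request:
send_rows(
  plan=[
    {"dr": [0,0,0],"slide": [12,-15,28.7],"claw": 1},
    {"dr": [0,0,0],"slide": [12,-15,28.7],"claw": 1},
    {"dr": [0,0,0],"slide": [12,-15,28.7],"claw": 1},
    {"dr": [0,0,0],"slide": [12,-15,28.7],"claw": 1},
    {"dr": [0,0,0],"slide": [12,-15,28.7],"claw": 1},
    {"dr": [0,0,0],"slide": [12,-15,28.7],"claw": 1},
    {"dr": [0,0,0],"slide": [11.3,-15,28.7],"claw": 1},
    {"dr": [0,0,0],"slide": [0,0,0],"claw": 1},
    {"dr": [0,0,0],"slide": [0,0,20],"claw": 1},
    {"dr": [0,0,0],"slide": [0,0,20],"claw": 1},
    {"dr": [0,0,0],"slide": [0,0,11],"claw": 1},
    {"dr": [0,0,0],"slide": [0,0,10.5],"claw": 1},
    {"dr": [0,0,0],"slide": [0,0,0],"claw": 1},
    {"dr": [0,0,0],"slide": [0,0,0],"claw": 1},
    {"dr": [0,0,0],"slide": [0,0,0],"claw": 1},
    {"dr": [0,0,0],"slide": [0,0,0],"claw": 1},
  ],
)

```text
clock: 4.35
tcp_pos: [0.451, 0.1342, 0.0399]
orientation: [179.9, 0.1, -176.9]
force: [-0.5, -0.8, 6.3]
finger_gap: -0.0003
finger_force: 2.9
```

Request:
send_rows(
  plan=[
    {"dr": [0,0,0],"slide": [0,0,-25],"claw": 1},
    {"dr": [0,0,0],"slide": [-10,0,0],"claw": 1},
    {"dr": [0,0,0],"slide": [-16,0,0],"claw": 1},
    {"dr": [0,0,0],"slide": [-16,0,0],"claw": 1},
    {"dr": [0,0,0],"slide": [0,0,0],"claw": 1},
    {"dr": [0,0,0],"slide": [0,0,13],"claw": 1},
    {"dr": [0,0,0],"slide": [0,0,12],"claw": 1},
    {"dr": [0,0,0],"slide": [0,0,0],"claw": 1},
    {"dr": [0,0,0],"slide": [0,0,0],"claw": 1},
    {"dr": [0,0,0],"slide": [0,0,0],"claw": 1},
    {"dr": [0,0,0],"slide": [0,0,-25],"claw": 1},
    {"dr": [0,0,0],"slide": [-10,0,0],"claw": 1},
    {"dr": [0,0,0],"slide": [-16,0,0],"claw": 1},
    {"dr": [0,0,0],"slide": [-16,0,0],"claw": 1},
    {"dr": [0,0,0],"slide": [0,0,0],"claw": 1},
    {"dr": [0,0,0],"slide": [0,0,13],"claw": 1},
    {"dr": [0,0,0],"slide": [0,0,12],"claw": 1},
    {"dr": [0,0,0],"slide": [0,0,0],"claw": 1},
    {"dr": [0,0,0],"slide": [0,0,0],"claw": 1},
    {"dr": [0,0,0],"slide": [0,0,0],"claw": 1},
  ],
)

```text
clock: 6.02
tcp_pos: [0.5354, 0.1372, 0.0398]
orientation: [180.0, 0.2, -177.0]
force: [0.6, -1.3, 11.6]
finger_gap: 0.0003
finger_force: 5.8
```

Request:
send_rows(
  plan=[
    {"dr": [0,0,0],"slide": [0,0,-25],"claw": 1},
    {"dr": [0,0,0],"slide": [-10,0,0],"claw": 1},
    {"dr": [0,0,0],"slide": [-16,0,0],"claw": 1},
    {"dr": [0,0,0],"slide": [-16,0,0],"claw": 1},
    {"dr": [0,0,0],"slide": [0,0,0],"claw": 1},
    {"dr": [0,0,0],"slide": [0,0,13],"claw": 1},
    {"dr": [0,0,0],"slide": [0,0,12],"claw": 1},
    {"dr": [0,0,0],"slide": [0,0,0],"claw": 1},
    {"dr": [0,0,0],"slide": [0,0,0],"claw": 1},
    {"dr": [0,0,0],"slide": [0,0,0],"claw": 1},
  ],
)

```text
clock: 6.85
tcp_pos: [0.5764, 0.1388, 0.0397]
orientation: [-180.0, 0.1, -177.0]
force: [-1.3, -2.6, 17.9]
finger_gap: 0.0001
finger_force: 8.6
```

Request:
send_rows(
  plan=[
    {"dr": [0,0,0],"slide": [0,0,-35],"claw": 1},
    {"dr": [0,0,0],"slide": [0,0,-35],"claw": 1},
    {"dr": [0,0,0],"slide": [8,24,-26],"claw": -0.2},
    {"dr": [0,0,0],"slide": [8,24,-26],"claw": -0.2},
    {"dr": [0,0,0],"slide": [8,24,-26],"claw": -0.2},
    {"dr": [0,0,0],"slide": [8,24,-26],"claw": -0.2},
    {"dr": [0,0,0],"slide": [8,24,-26],"claw": -0.2},
    {"dr": [0,0,0],"slide": [0,0,0],"claw": -0.2},
    {"dr": [0,0,0],"slide": [0,0,0],"claw": -0.2},
    {"dr": [0,0,0],"slide": [0,0,0],"claw": -0.2},
    {"dr": [0,0,0],"slide": [0,0,0],"claw": -0.2},
  ],
)

```text
clock: 7.77
tcp_pos: [0.5287, 0.2547, 0.2365]
orientation: [-179.8, -0.2, -177.1]
force: [1.1, 0.2, -0.9]
finger_gap: 0.0512
finger_force: 0.0
```

```bash
python3 - <<'E'
from h import *
d=cam('wrist'); cv2.imwrite('pics/w2.png',d['frame']); w=cloud(d); o=env.observe()
print(o['clock'],o['tcp_pos'],o['orientation'],o['finger_gap'])
b=np.radians(2.64); c,s=np.cos(b),np.sin(b); B=np.array([.5287,.2581])
for k in range(5):
    x=-.084+.042*k; e=B+[c*x,s*x]
    try: print(k,e.round(4),rect(w,(e[0]-.022,e[0]+.022),(e[1]-.025,e[1]+.025),(.0685,.082)))
    except Exception: print(k,'none')
# finger tips nearest cam
m=(w[...,2]>o['tcp_pos'][2]-.02)&(w[...,2]<o['tcp_pos'][2]+.06)
print('fingers zmin',np.nanmin(w[...,2][m])-o['tcp_pos'][2], w[m].min(0),w[m].max(0))
E
```

```text
7.8167 [0.52905877 0.25463292 0.23665242] [-179.84192793   -0.21864666 -177.10758086] 0.051244032088336666
0 [0.4448 0.2542] (array([444.7, 253.9]), array([31.6, 31.8]), 2.44, 1552, np.float64(0.0746))
1 [0.4867 0.2562] (array([486.3, 256. ]), array([31.2, 31.7]), 3.91, 1347, np.float64(0.0747))
2 [0.5287 0.2581] (array([528.6, 258.5]), array([32.3, 31.3]), 3.2, 1215, np.float64(0.0746))
3 [0.5707 0.26  ] (array([570. , 260.4]), array([31.4, 31.7]), 2.75, 1085, np.float64(0.0746))
4 none
fingers zmin 0.003401727808499122 [0.51320198 0.19611864 0.24005414] [0.5449572  0.31469189 0.29665155]
```

View pics/w2.png

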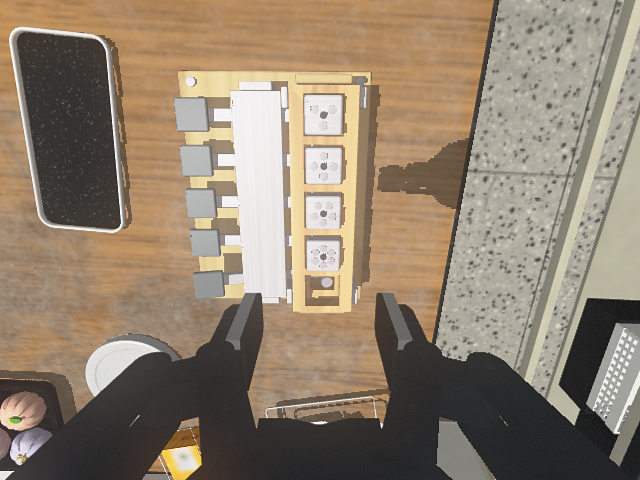

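All four dies stand proud and the cell coordinates match the model. Picking die 3.

Request:
send_rows(
  squeeze=60,
  plan=[
    {"dr": [0,0,0],"slide": [-8.2,0.7,27],"claw": -0.2},
    {"dr": [0,0,0],"slide": [-8.2,0.7,27],"claw": -0.2},
    {"dr": [0,0,0],"slide": [-8.2,0.7,27],"claw": -0.2},
    {"dr": [0,0,0],"slide": [-8.2,0.7,27],"claw": -0.2},
    {"dr": [0,0,0],"slide": [-8.2,0.7,27],"claw": -0.2},
    {"dr": [0,0,0],"slide": [0,0,0],"claw": -0.2},
    {"dr": [0,0,0],"slide": [0,0,13],"claw": -0.2},
    {"dr": [0,0,0],"slide": [0,0,13],"claw": -0.2},
    {"dr": [0,0,0],"slide": [0,0,12],"claw": -0.2},
    {"dr": [0,0,0],"slide": [0,0,0],"claw": -0.2},
    {"dr": [0,0,0],"slide": [0,0,0],"claw": 1},
    {"dr": [0,0,0],"slide": [0,0,0],"claw": 1},
    {"dr": [0,0,0],"slide": [0,0,0],"claw": 1},
    {"dr": [0,0,0],"slide": [0,0,0],"claw": 1},
    {"dr": [0,0,0],"slide": [0,0,0],"claw": 1},
  ],
)

```text
clock: 9.07
tcp_pos: [0.5711, 0.2627, 0.0666]
orientation: [180.0, 0.1, -177.0]
force: [-0.2, 0.0, 0.0]
finger_gap: 0.0299
finger_force: 59.4
```

Request:
send_rows(
  plan=[
    {"dr": [0,0,0],"slide": [0,0,-12],"claw": 1},
    {"dr": [0,0,0],"slide": [0,0,-25],"claw": 1},
    {"dr": [0,0,0],"slide": [0,0,-35],"claw": 1},
    {"dr": [0,0,0],"slide": [4.8,-33.2,0],"claw": 1},
    {"dr": [0,0,0],"slide": [4.8,-33.2,0],"claw": 1},
    {"dr": [0,0,0],"slide": [4.8,-33.2,0],"claw": 1},
    {"dr": [0,0,0],"slide": [4.8,-33.2,0],"claw": 1},
    {"dr": [0,0,0],"slide": [4.8,-33.2,0],"claw": 1},
    {"dr": [0,0,0],"slide": [4.8,-33.2,0],"claw": 1},
    {"dr": [0,0,0],"slide": [4.8,-33.2,0],"claw": 1},
    {"dr": [0,0,0],"slide": [4.8,-33.2,0],"claw": 1},
    {"dr": [0,0,0],"slide": [0,0,0],"claw": 1},
    {"dr": [0,0,0],"slide": [0,0,0],"claw": 1},
    {"dr": [0,0,0],"slide": [0,0,0],"claw": 1},
  ],
)

```text
clock: 10.23
tcp_pos: [0.547, -0.0041, 0.1387]
orientation: [180.0, 0.1, -177.0]
force: [0.8, 1.8, 0.2]
finger_gap: 0.0302
finger_force: 63.1
```

```bash
cat > look.py <<'E'
from h import *
import sys
d=cam('wrist'); cv2.imwrite(f'pics/{sys.argv[1]}.png',d['frame']); w=cloud(d); o=env.observe()
print(o['clock'].__round__(2),o['tcp_pos'].round(4),o['orientation'].round(1),o['finger_gap'],o['finger_force'])
for n in ['wrist','top']:
    if n=='top': d=cam('top'); w=cloud(d)
    f=d['frame']; m=(f.max(-1)<75)&(w[...,2]<.013)
    try: print(n,'plate',rect(w,(.3,.72),(-.12,.12),(-.005,.013),m))
    except Exception: pass
    # dies on the plate: bright, 18-30mm high
    m=((w[...,2]>.017)&(w[...,2]<.032)&(abs(w[...,0]-.48)<.16)&(abs(w[...,1])<.11)).astype(np.uint8)
    k,l,s,_=cv2.connectedComponentsWithStats(m)
    for i in range(1,k):
        if s[i,4]>60: print('  blob',np.nanmean(w[l==i],0).round(4),s[i,4])
E
python3 look.py w3
```

```text
10.28 [ 0.547  -0.0031  0.1386] [ 1.799e+02  1.000e-01 -1.769e+02] 0.029722739758460594 63.070878982543945
wrist plate (array([482.3,  -1.3]), array([ 86.8, 191.3]), 87.57, 27966, np.float64(0.0077))
top plate (array([469.9, -12.5]), array([ 61.9, 169. ]), 86.79, 1206, np.float64(0.0072))
```

View pics/w3.png

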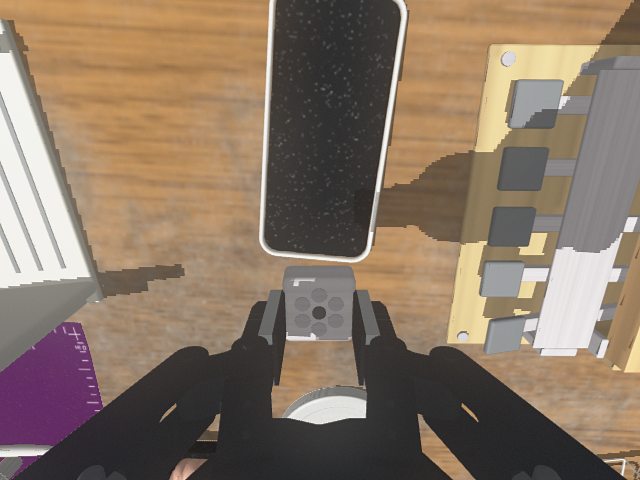

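The die hangs level in the grip (column 319, row 305) and the plate is where I measured it. Lowering.

Request:
send_rows(
  plan=[
    {"dr": [0,0,0],"slide": [0,0,30],"claw": 1},
    {"dr": [0,0,0],"slide": [0,0,30],"claw": 1},
    {"dr": [0,0,0],"slide": [0,0,30],"claw": 1},
    {"dr": [0,0,0],"slide": [0,0,20],"claw": 1},
    {"dr": [0,0,0],"slide": [0,0,10],"claw": 1},
    {"dr": [0,0,0],"slide": [0,0,0],"claw": 1},
    {"dr": [0,0,0],"slide": [0,0,0],"claw": 1},
  ],
)

```text
clock: 10.92
tcp_pos: [0.5469, -0.0031, 0.0178]
orientation: [180.0, 0.0, -176.8]
force: [0.5, 0.1, -0.3]
finger_gap: 0.0298
finger_force: 69.0
```

Request:
send_rows(
  plan=[
    {"dr": [0,0,0],"slide": [0,0,1],"claw": 1},
    {"dr": [0,0,0],"slide": [0,0,0],"claw": -0.2},
    {"dr": [0,0,0],"slide": [0,0,0],"claw": -0.2},
    {"dr": [0,0,0],"slide": [0,0,0],"claw": -0.2},
    {"dr": [0,0,0],"slide": [0,0,0],"claw": -0.2},
    {"dr": [0,0,0],"slide": [0,0,-30],"claw": -0.2},
    {"dr": [0,0,0],"slide": [0,0,-30],"claw": -0.2},
    {"dr": [0,0,0],"slide": [0,0,-30],"claw": -0.2},
    {"dr": [0,0,0],"slide": [0,0,-30],"claw": -0.2},
    {"dr": [0,0,0],"slide": [0.5,32.8,0],"claw": -0.2},
    {"dr": [0,0,0],"slide": [0.5,32.8,0],"claw": -0.2},
    {"dr": [0,0,0],"slide": [0.5,32.8,0],"claw": -0.2},
    {"dr": [0,0,0],"slide": [0.5,32.8,0],"claw": -0.2},
    {"dr": [0,0,0],"slide": [0.5,32.8,0],"claw": -0.2},
    {"dr": [0,0,0],"slide": [0.5,32.8,0],"claw": -0.2},
    {"dr": [0,0,0],"slide": [0.5,32.8,0],"claw": -0.2},
    {"dr": [0,0,0],"slide": [0.5,32.8,0],"claw": -0.2},
    {"dr": [0,0,0],"slide": [0,0,0],"claw": -0.2},
    {"dr": [0,0,0],"slide": [0,0,0],"claw": -0.2},
    {"dr": [0,0,0],"slide": [0,0,0],"claw": -0.2},
  ],
)

```text
clock: 12.58
tcp_pos: [0.5283, 0.2566, 0.1369]
orientation: [-180.0, -0.0, -177.0]
force: [0.1, -1.1, -0.5]
finger_gap: 0.0513
finger_force: 0.0
```

```bash
python3 look.py w4
```

```text
12.63 [0.5285 0.2556 0.1368] [-179.9   -0.  -177.1] 0.05100469727429889 0.0
wrist plate (array([485.7,  30.5]), array([ 42.1, 192.5]), 77.74, 7412, np.float64(0.0078))
  blob [0.5481 0.012  0.0215] 421
top plate (array([480.2,  -0.6]), array([ 86.9, 188.7]), 87.22, 1929, np.float64(0.007))
  blob [ 0.545  -0.0023  0.0243] 136
```

Request:
send_rows(
  plan=[
    {"dr": [0,0,0],"slide": [0,2.5,28],"claw": -0.2},
    {"dr": [0,0,0],"slide": [0,0,23],"claw": -0.2},
    {"dr": [0,0,0],"slide": [0,0,12],"claw": -0.2},
    {"dr": [0,0,0],"slide": [0,0,10],"claw": -0.2},
    {"dr": [0,0,0],"slide": [0,0,0],"claw": -0.2},
    {"dr": [0,0,0],"slide": [0,0,0],"claw": 1},
    {"dr": [0,0,0],"slide": [0,0,0],"claw": 1},
    {"dr": [0,0,0],"slide": [0,0,0],"claw": 1},
    {"dr": [0,0,0],"slide": [0,0,0],"claw": 1},
    {"dr": [0,0,0],"slide": [0,0,0],"claw": 1},
  ],
)

```text
clock: 13.52
tcp_pos: [0.529, 0.2599, 0.0647]
orientation: [180.0, 0.1, -177.0]
force: [0.7, 0.9, 1.2]
finger_gap: 0.0302
finger_force: 61.4
```

Request:
send_rows(
  plan=[
    {"dr": [0,0,0],"slide": [0,0,-12],"claw": 1},
    {"dr": [0,0,0],"slide": [0,0,-25],"claw": 1},
    {"dr": [0,0,0],"slide": [0,0,-35],"claw": 1},
    {"dr": [0,0,0],"slide": [5,-32.5,0],"claw": 1},
    {"dr": [0,0,0],"slide": [5,-32.5,0],"claw": 1},
    {"dr": [0,0,0],"slide": [5,-32.5,0],"claw": 1},
    {"dr": [0,0,0],"slide": [5,-32.5,0],"claw": 1},
    {"dr": [0,0,0],"slide": [5,-32.5,0],"claw": 1},
    {"dr": [0,0,0],"slide": [5,-32.5,0],"claw": 1},
    {"dr": [0,0,0],"slide": [5,-32.5,0],"claw": 1},
    {"dr": [0,0,0],"slide": [5,-32.5,0],"claw": 1},
    {"dr": [0,0,0],"slide": [0,0,0],"claw": 1},
    {"dr": [0,0,0],"slide": [0,0,0],"claw": 1},
    {"dr": [0,0,0],"slide": [0,0,0],"claw": 1},
  ],
)

```text
clock: 14.68
tcp_pos: [0.5026, -0.0017, 0.1367]
orientation: [180.0, 0.1, -177.0]
force: [-0.1, 0.5, -0.8]
finger_gap: 0.03
finger_force: 61.3
```

```bash
python3 look.py w5
```

```text
14.73 [ 0.5027 -0.0008  0.1365] [ 1.800e+02  1.000e-01 -1.769e+02] 0.02970016456730584 61.280661821365356
wrist plate (array([479.7,  -1.2]), array([ 86.8, 186.9]), 87.29, 21545, np.float64(0.0076))
  blob [ 0.5317 -0.0047  0.0224] 276
top plate (array([444. , -13.1]), array([ 58.6, 117.8]), 86.2, 803, np.float64(0.0073))
```

Request:
send_rows(
  plan=[
    {"dr": [0,0,0],"slide": [0,0,30],"claw": 1},
    {"dr": [0,0,0],"slide": [0,0,30],"claw": 1},
    {"dr": [0,0,0],"slide": [0,0,30],"claw": 1},
    {"dr": [0,0,0],"slide": [0,0,20],"claw": 1},
    {"dr": [0,0,0],"slide": [0,0,10.5],"claw": 1},
    {"dr": [0,0,0],"slide": [0,0,0],"claw": 1},
    {"dr": [0,0,0],"slide": [0,0,0],"claw": 1},
    {"dr": [0,0,0],"slide": [0,0,0],"claw": 1},
  ],
)

```text
clock: 15.45
tcp_pos: [0.5028, -0.001, 0.0157]
orientation: [180.0, 0.1, -176.9]
force: [-0.2, -0.1, -0.8]
finger_gap: 0.0302
finger_force: 67.0
```

Request:
send_rows(
  plan=[
    {"dr": [0,0,0],"slide": [0,0,0],"claw": -0.2},
    {"dr": [0,0,0],"slide": [0,0,0],"claw": -0.2},
    {"dr": [0,0,0],"slide": [0,0,0],"claw": -0.2},
    {"dr": [0,0,0],"slide": [0,0,0],"claw": -0.2},
    {"dr": [0,0,0],"slide": [0,0,-30],"claw": -0.2},
    {"dr": [0,0,0],"slide": [0,0,-30],"claw": -0.2},
    {"dr": [0,0,0],"slide": [0,0,-30],"claw": -0.2},
    {"dr": [0,0,0],"slide": [0,0,-30],"claw": -0.2},
    {"dr": [0,0,0],"slide": [0.4,32.4,0],"claw": -0.2},
    {"dr": [0,0,0],"slide": [0.4,32.4,0],"claw": -0.2},
    {"dr": [0,0,0],"slide": [0.4,32.4,0],"claw": -0.2},
    {"dr": [0,0,0],"slide": [0.4,32.4,0],"claw": -0.2},
    {"dr": [0,0,0],"slide": [0.4,32.4,0],"claw": -0.2},
    {"dr": [0,0,0],"slide": [0.4,32.4,0],"claw": -0.2},
    {"dr": [0,0,0],"slide": [0.4,32.4,0],"claw": -0.2},
    {"dr": [0,0,0],"slide": [0.4,32.4,0],"claw": -0.2},
    {"dr": [0,0,0],"slide": [0,0,0],"claw": -0.2},
    {"dr": [0,0,0],"slide": [0,0,0],"claw": -0.2},
  ],
)

```text
clock: 16.95
tcp_pos: [0.4847, 0.2594, 0.1355]
orientation: [179.9, 0.0, -176.7]
force: [-0.2, -0.6, -0.2]
finger_gap: 0.0512
finger_force: 0.0
```

```bash
python3 look.py w6
```

```text
17.0 [0.4849 0.2569 0.1354] [-180.    -0.  -176.9] 0.05098629364833536 0.0
wrist plate (array([485. ,  27.1]), array([ 45.3, 192.6]), 78.19, 6841, np.float64(0.0078))
  blob [0.5051 0.0152 0.0208] 291
  blob [0.5463 0.0104 0.0225] 627
top plate (array([480. ,  -0.6]), array([ 86.6, 188.5]), 87.24, 1773, np.float64(0.0072))
  blob [ 0.5451 -0.0027  0.0241] 139
  blob [5.002e-01 4.000e-04 2.430e-02] 142
```

Request:
send_rows(
  plan=[
    {"dr": [0,0,0],"slide": [-1.4,-0.8,28],"claw": -0.2},
    {"dr": [0,0,0],"slide": [0,0,22],"claw": -0.2},
    {"dr": [0,0,0],"slide": [0,0,12],"claw": -0.2},
    {"dr": [0,0,0],"slide": [0,0,9],"claw": -0.2},
    {"dr": [0,0,0],"slide": [0,0,0],"claw": -0.2},
    {"dr": [0,0,0],"slide": [0,0,0],"claw": 1},
    {"dr": [0,0,0],"slide": [0,0,0],"claw": 1},
    {"dr": [0,0,0],"slide": [0,0,0],"claw": 1},
    {"dr": [0,0,0],"slide": [0,0,0],"claw": 1},
    {"dr": [0,0,0],"slide": [0,0,0],"claw": 1},
  ],
)

```text
clock: 17.88
tcp_pos: [0.4872, 0.2562, 0.0651]
orientation: [180.0, 0.1, -177.0]
force: [-0.3, -0.1, 2.6]
finger_gap: 0.0299
finger_force: 60.9
```

Request:
send_rows(
  plan=[
    {"dr": [0,0,0],"slide": [0,0,-12],"claw": 1},
    {"dr": [0,0,0],"slide": [0,0,-25],"claw": 1},
    {"dr": [0,0,0],"slide": [0,0,-35],"claw": 1},
    {"dr": [0,0,0],"slide": [5.1,-31.9,0],"claw": 1},
    {"dr": [0,0,0],"slide": [5.1,-31.9,0],"claw": 1},
    {"dr": [0,0,0],"slide": [5.1,-31.9,0],"claw": 1},
    {"dr": [0,0,0],"slide": [5.1,-31.9,0],"claw": 1},
    {"dr": [0,0,0],"slide": [5.1,-31.9,0],"claw": 1},
    {"dr": [0,0,0],"slide": [5.1,-31.9,0],"claw": 1},
    {"dr": [0,0,0],"slide": [5.1,-31.9,0],"claw": 1},
    {"dr": [0,0,0],"slide": [5.1,-31.9,0],"claw": 1},
    {"dr": [0,0,0],"slide": [0,0,0],"claw": 1},
    {"dr": [0,0,0],"slide": [0,0,0],"claw": 1},
    {"dr": [0,0,0],"slide": [0,0,0],"claw": 1},
  ],
)

```text
clock: 19.05
tcp_pos: [0.4599, -0.0009, 0.1371]
orientation: [180.0, 0.1, -177.0]
force: [-0.1, 0.2, -1.1]
finger_gap: 0.03
finger_force: 60.7
```

```bash
python3 look.py w7
```

```text
19.1 [ 4.60e-01 -1.00e-04  1.37e-01] [ 1.800e+02  1.000e-01 -1.769e+02] 0.03054091989137137 60.73356628417969
wrist plate (array([ 4.613e+02, -3.000e-01]), array([ 86.7, 150.1]), 87.32, 14184, np.float64(0.0076))
  blob [ 0.4878 -0.0014  0.0228] 358
top plate (array([528.1,  -3.5]), array([85.6, 92.8]), 87.98, 539, np.float64(0.0071))
  blob [ 0.5452 -0.0027  0.0248] 131
```

Request:
send_rows(
  plan=[
    {"dr": [0,0,0],"slide": [0,0,30],"claw": 1},
    {"dr": [0,0,0],"slide": [0,0,30],"claw": 1},
    {"dr": [0,0,0],"slide": [0,0,30],"claw": 1},
    {"dr": [0,0,0],"slide": [0,0,20],"claw": 1},
    {"dr": [0,0,0],"slide": [0,0,11],"claw": 1},
    {"dr": [0,0,0],"slide": [0,0,0],"claw": 1},
    {"dr": [0,0,0],"slide": [0,0,0],"claw": 1},
    {"dr": [0,0,0],"slide": [0,0,0],"claw": 1},
  ],
)

```text
clock: 19.82
tcp_pos: [0.4599, 0.0001, 0.0154]
orientation: [180.0, 0.0, -176.9]
force: [0.9, 0.3, -0.3]
finger_gap: 0.0301
finger_force: 68.9
```

Request:
send_rows(
  plan=[
    {"dr": [0,0,0],"slide": [0,0,0],"claw": -0.2},
    {"dr": [0,0,0],"slide": [0,0,0],"claw": -0.2},
    {"dr": [0,0,0],"slide": [0,0,0],"claw": -0.2},
    {"dr": [0,0,0],"slide": [0,0,0],"claw": -0.2},
    {"dr": [0,0,0],"slide": [0,0,-30],"claw": -0.2},
    {"dr": [0,0,0],"slide": [0,0,-30],"claw": -0.2},
    {"dr": [0,0,0],"slide": [0,0,-30],"claw": -0.2},
    {"dr": [0,0,0],"slide": [0,0,-30],"claw": -0.2},
    {"dr": [0,0,0],"slide": [0.2,31.9,0],"claw": -0.2},
    {"dr": [0,0,0],"slide": [0.2,31.9,0],"claw": -0.2},
    {"dr": [0,0,0],"slide": [0.2,31.9,0],"claw": -0.2},
    {"dr": [0,0,0],"slide": [0.2,31.9,0],"claw": -0.2},
    {"dr": [0,0,0],"slide": [0.2,31.9,0],"claw": -0.2},
    {"dr": [0,0,0],"slide": [0.2,31.9,0],"claw": -0.2},
    {"dr": [0,0,0],"slide": [0.2,31.9,0],"claw": -0.2},
    {"dr": [0,0,0],"slide": [0.2,31.9,0],"claw": -0.2},
    {"dr": [0,0,0],"slide": [0,0,0],"claw": -0.2},
    {"dr": [0,0,0],"slide": [0,0,0],"claw": -0.2},
  ],
)

```text
clock: 21.32
tcp_pos: [0.4439, 0.2561, 0.1355]
orientation: [179.9, 0.0, -176.7]
force: [0.1, -0.7, 0.2]
finger_gap: 0.0516
finger_force: 0.0
```

```bash
python3 look.py w8
```

```text
21.37 [0.4439 0.2539 0.1354] [-180.    -0.  -176.9] 0.05149963972886377 0.0
wrist plate (array([480.9,  11.6]), array([ 53. , 188.2]), 87.14, 6884, np.float64(0.0078))
  blob [0.4599 0.0152 0.0218] 484
  blob [0.5012 0.0111 0.0233] 869
  blob [0.5447 0.005  0.0236] 1100
top plate (array([480. ,  -0.9]), array([ 86.4, 188.9]), 87.59, 1649, np.float64(0.0072))
  blob [ 0.545  -0.0025  0.0242] 139
  blob [0.5003 0.001  0.0244] 145
  blob [0.4576 0.001  0.0249] 143
```

Request:
send_rows(
  plan=[
    {"dr": [0,0,0],"slide": [-0.9,0,28],"claw": -0.2},
    {"dr": [0,0,0],"slide": [0,0,22],"claw": -0.2},
    {"dr": [0,0,0],"slide": [0,0,12],"claw": -0.2},
    {"dr": [0,0,0],"slide": [0,0,9],"claw": -0.2},
    {"dr": [0,0,0],"slide": [0,0,0],"claw": -0.2},
    {"dr": [0,0,0],"slide": [0,0,0],"claw": 1},
    {"dr": [0,0,0],"slide": [0,0,0],"claw": 1},
    {"dr": [0,0,0],"slide": [0,0,0],"claw": 1},
    {"dr": [0,0,0],"slide": [0,0,0],"claw": 1},
    {"dr": [0,0,0],"slide": [0,0,0],"claw": 1},
  ],
)

```text
clock: 22.25
tcp_pos: [0.4457, 0.2539, 0.0651]
orientation: [180.0, 0.1, -177.0]
force: [0.2, -0.4, 0.7]
finger_gap: 0.03
finger_force: 59.7
```

Request:
send_rows(
  plan=[
    {"dr": [0,0,0],"slide": [0,0,-12],"claw": 1},
    {"dr": [0,0,0],"slide": [0,0,-25],"claw": 1},
    {"dr": [0,0,0],"slide": [0,0,-35],"claw": 1},
    {"dr": [0,0,0],"slide": [4.6,-29.3,0],"claw": 1},
    {"dr": [0,0,0],"slide": [4.6,-29.3,0],"claw": 1},
    {"dr": [0,0,0],"slide": [4.6,-29.3,0],"claw": 1},
    {"dr": [0,0,0],"slide": [4.6,-29.3,0],"claw": 1},
    {"dr": [0,0,0],"slide": [4.6,-29.3,0],"claw": 1},
    {"dr": [0,0,0],"slide": [4.6,-29.3,0],"claw": 1},
    {"dr": [0,0,0],"slide": [4.6,-29.3,0],"claw": 1},
    {"dr": [0,0,0],"slide": [4.6,-29.3,0],"claw": 1},
    {"dr": [0,0,0],"slide": [0,0,0],"claw": 1},
    {"dr": [0,0,0],"slide": [0,0,0],"claw": 1},
    {"dr": [0,0,0],"slide": [0,0,0],"claw": 1},
  ],
)

```text
clock: 23.42
tcp_pos: [0.4214, 0.018, 0.1367]
orientation: [180.0, 0.1, -177.0]
force: [-0.1, 0.4, -0.3]
finger_gap: 0.0302
finger_force: 59.6
```

```bash
python3 look.py w9; python3 -c "
from h import *
print(env.observe()['q'].round(1))"
```

```text
23.47 [0.4215 0.0187 0.1366] [ 1.800e+02  1.000e-01 -1.769e+02] 0.03037932426003117 59.62223947048187
wrist plate (array([ 4.581e+02, -3.000e-01]), array([ 85.8, 143.4]), 87.34, 8157, np.float64(0.0077))
  blob [ 0.4511 -0.0032  0.024 ] 815
  blob [0.5441 0.0024 0.0243] 771
top plate (array([480.2,  -1.2]), array([ 86.4, 189.3]), 87.64, 1211, np.float64(0.0071))
  blob [ 0.5451 -0.0024  0.0248] 138
  blob [0.4998 0.0005 0.0251] 139
  blob [0.4579 0.0007 0.0243] 140
[ -9.6  22.2   1.1 134.6  -1.1  23.2  85.6]
```

Request:
send_rows(
  plan=[
    {"dr": [0,0,0],"slide": [0,0,30],"claw": 1},
    {"dr": [0,0,0],"slide": [0,0,30],"claw": 1},
    {"dr": [0,0,0],"slide": [0,0,30],"claw": 1},
    {"dr": [0,0,0],"slide": [0,0,20],"claw": 1},
    {"dr": [0,0,0],"slide": [0,0,10.5],"claw": 1},
    {"dr": [0,0,0],"slide": [0,0,0],"claw": 1},
    {"dr": [0,0,0],"slide": [0,0,0],"claw": 1},
    {"dr": [0,0,0],"slide": [0,0,0],"claw": 1},
  ],
)

```text
clock: 24.18
tcp_pos: [0.4214, 0.0188, 0.0158]
orientation: [180.0, 0.0, -176.9]
force: [0.5, -0.4, -0.7]
finger_gap: 0.0301
finger_force: 67.2
```

Request:
send_rows(
  plan=[
    {"dr": [0,0,0],"slide": [0,0,0],"claw": -0.2},
    {"dr": [0,0,0],"slide": [0,0,0],"claw": -0.2},
    {"dr": [0,0,0],"slide": [0,0,0],"claw": -0.2},
    {"dr": [0,0,0],"slide": [0,0,0],"claw": -0.2},
    {"dr": [0,0,0],"slide": [0,0,-30],"claw": -0.2},
    {"dr": [0,0,0],"slide": [0,0,-30],"claw": -0.2},
    {"dr": [0,0,0],"slide": [0,0,-30],"claw": -1},
    {"dr": [0,0,0],"slide": [0,0,-30],"claw": -1},
    {"dr": [0,0,0],"slide": [-15,29.1,-8],"claw": -1},
    {"dr": [0,0,0],"slide": [-15,29.1,-8],"claw": -1},
    {"dr": [0,0,0],"slide": [-15,29.1,-8],"claw": -1},
    {"dr": [0,0,0],"slide": [-15,29.1,-8],"claw": -1},
    {"dr": [0,0,0],"slide": [-15,29.1,-8],"claw": -1},
    {"dr": [0,0,0],"slide": [-15,29.1,-8],"claw": -1},
    {"dr": [0,0,0],"slide": [-15,29.1,-8],"claw": -1},
    {"dr": [0,0,0],"slide": [-15,29.1,-8],"claw": -1},
    {"dr": [0,0,0],"slide": [0,0,0],"claw": -1},
    {"dr": [0,0,0],"slide": [0,0,0],"claw": -1},
  ],
)

```text
clock: 25.68
tcp_pos: [0.5288, 0.259, 0.2004]
orientation: [179.9, 0.1, -176.8]
force: [-0.1, -1.3, -0.3]
finger_gap: 0.0852
finger_force: 0.0
```

```bash
python3 look.py w10; python3 - <<'E'
from h import *
d=cam('wrist'); w=cloud(d); print('board',rect(w,(.35,.72),(.2,.32),(.057,.072)))
m=(w[...,2]>.13)&(w[...,2]<.3); print('fingers',np.nanmin(w[m],0),np.nanmax(w[m],0))
E
```

```text
25.73 [0.528  0.2565 0.1998] [-180.    -0.  -176.9] 0.08522227005569001 0.0
wrist plate (array([479.7,  -4.1]), array([ 85.5, 190.1]), 87.0, 8901, np.float64(0.0078))
  blob [0.4213 0.0215 0.0242] 1850
  blob [0.4585 0.0028 0.0243] 1650
  blob [0.5013 0.0022 0.0243] 1443
  blob [ 5.452e-01 -5.000e-04  2.410e-02] 1300
top plate (array([480.1,  -0.8]), array([ 86.3, 188.5]), 87.33, 1519, np.float64(0.0072))
  blob [ 0.5449 -0.0022  0.025 ] 138
  blob [0.5    0.0007 0.0247] 145
  blob [0.458  0.0011 0.0245] 145
  blob [0.4191 0.0199 0.025 ] 144
board (array([528.8, 259.1]), array([216.4,  60.2]), 3.15, 10274, np.float64(0.0625))
fingers [0.50709118 0.18024963 0.21267593] [0.54509846 0.33029567 0.2968726 ]
```

View pics/w10.png

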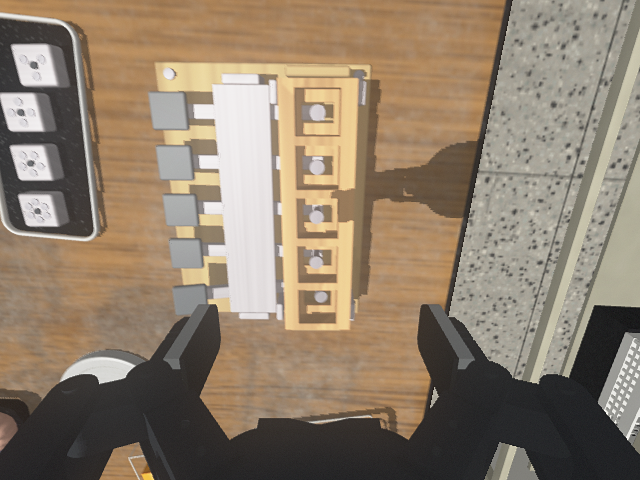

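All four dies are on the plate and the cells are empty. I'll measure the rack from close by before taking the board.

Request:
send_rows(
  plan=[
    {"dr": [0,0,0],"slide": [1,-30,-9],"claw": -1},
    {"dr": [0,0,0],"slide": [1,-32,-9],"claw": -1},
    {"dr": [0,0,0],"slide": [1,-32,-9],"claw": -1},
    {"dr": [0,0,0],"slide": [1,-32,-9],"claw": -1},
    {"dr": [0,0,0],"slide": [1,-32,-9],"claw": -1},
    {"dr": [0,0,0],"slide": [1,-32,-9],"claw": -1},
    {"dr": [0,0,0],"slide": [1,-32,-9],"claw": -1},
    {"dr": [0,0,0],"slide": [1,-32,-9],"claw": -1},
    {"dr": [0,0,0],"slide": [1,-32,-9],"claw": -1},
    {"dr": [0,0,0],"slide": [1,-32,-9],"claw": -1},
    {"dr": [0,0,0],"slide": [1,-32,-9],"claw": -1},
    {"dr": [0,0,0],"slide": [1,-32,-9],"claw": -1},
    {"dr": [0,0,0],"slide": [1,-32,-9],"claw": -1},
    {"dr": [0,0,0],"slide": [1,-32,-9],"claw": -1},
    {"dr": [0,0,0],"slide": [1,-32,-9],"claw": -1},
    {"dr": [0,0,0],"slide": [1,-32,-9],"claw": -1},
    {"dr": [0,0,0],"slide": [0,0,0],"claw": -1},
    {"dr": [0,0,0],"slide": [0,0,0],"claw": -1},
  ],
)

```text
clock: 27.33
tcp_pos: [0.537, -0.2574, 0.3439]
orientation: [-180.0, -0.0, -177.4]
force: [-0.6, -0.1, -1.2]
finger_gap: 0.0852
finger_force: 0.0
```

```bash
python3 - <<'E'
from h import *
o=env.observe(); print(o['clock'],o['tcp_pos'],o['orientation'],o['q'].round(1))
d=cam('wrist'); cv2.imwrite('pics/w11.png',d['frame']); w=cloud(d)
for n,a in dict(stop=((.38,.5),(-.4,-.18),(.022,.034)),floor=((.42,.63),(-.4,-.17),(.004,.015)),walltop=((.55,.75),(-.4,-.18),(.178,.195)),wall=((.55,.75),(-.4,-.18),(.04,.195))).items():
    try: print(n,rect(w,*a))
    except Exception as e: print(n,'none')
E
```

```text
27.3333 [ 0.53703629 -0.2574145   0.34388485] [-1.79951610e+02 -4.61490257e-02 -1.77413564e+02] [ 12.9  18.2  10.9 102.7  -3.9  59.5 117.8]
stop (array([ 437.6, -286.1]), array([ 12.1, 109.2]), 9.13, 928, np.float64(0.0282))
floor (array([ 521.5, -273.9]), array([201.9, 122.9]), 9.08, 12224, np.float64(0.0088))
walltop (array([ 624.6, -255.8]), array([ 12.7, 119.7]), 9.21, 1620, np.float64(0.1844))
wall (array([ 624.4, -255.8]), array([ 13.1, 119.7]), 9.06, 6500, np.float64(0.136))
```

View pics/w11.png

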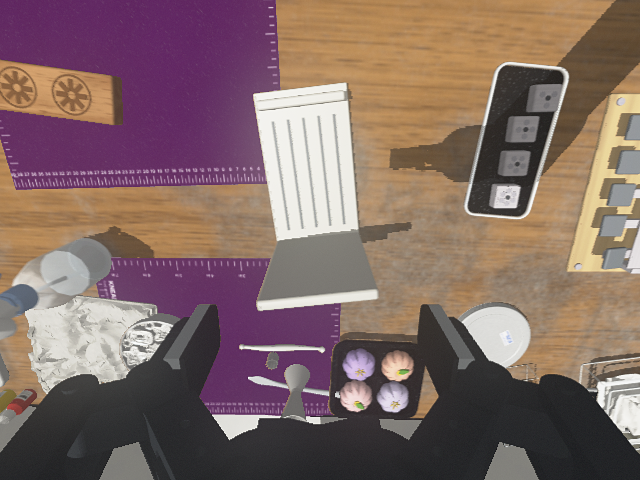

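Request:
send_rows(
  plan=[
    {"dr": [0,0,-6],"slide": [0,0,0],"claw": -1},
    {"dr": [0,-6.4,0],"slide": [0,0,0],"claw": -1},
    {"dr": [0,-6.4,0],"slide": [0,0,0],"claw": -1},
    {"dr": [0,-6.4,0],"slide": [0,0,0],"claw": -1},
    {"dr": [0,-6.4,0],"slide": [0,0,0],"claw": -1},
    {"dr": [0,-6.4,0],"slide": [0,0,0],"claw": -1},
    {"dr": [0,-6.4,0],"slide": [0,0,0],"claw": -1},
    {"dr": [0,-6.4,0],"slide": [0,0,0],"claw": -1},
    {"dr": [0,0,0],"slide": [0,0,0],"claw": -1},
    {"dr": [0,0,0],"slide": [0,0,0],"claw": -1},
    {"dr": [0,0,0],"slide": [0,0,0],"claw": -1},
    {"dr": [0,0,0],"slide": [0,0,0],"claw": -1},
  ],
)

```text
clock: 28.38
tcp_pos: [0.5422, -0.2505, 0.3386]
orientation: [179.4, 36.3, -170.7]
force: [0.1, 0.2, 0.7]
finger_gap: 0.0852
finger_force: 0.0
```

```bash
cat > pose.py <<'E'
from h import *
from scipy.spatial.transform import Rotation as Ro
o=env.observe(); R=Ro.from_euler('xyz',o['orientation'],degrees=True).as_matrix()
print(o['clock'],o['tcp_pos'].round(4),o['orientation'].round(2),o['q'].round(1),'gap',o['finger_gap'],o['finger_force'],'F',o['force'].round(1))
a=np.radians(9.1); ex=np.array([np.cos(a),np.sin(a),0]); ey=np.array([-ex[1],ex[0],0]); O=np.array([.531,-.271,0])
print('rack tcp',[round(1000*float((o['tcp_pos']-O)@e),1) for e in (ex,ey,[0,0,1])],'toolz tilt',np.degrees(np.arctan2(R[:,2]@ex,-R[2,2])).round(2),'tooly dev',np.degrees(R[:,1]@ex).round(2),np.degrees(R[2,1]).round(2))
def inc(dx,dy,dz): return (R.T@(ex*dx+ey*dy+np.array([0,0,dz]))).round(1)
E
python3 pose.py
```

```text
28.3833 [ 0.5422 -0.2505  0.3386] [ 179.41   36.33 -170.71] [ 45.1  11.6 -14.8 121.8 -49.3  27.1 171.6] gap 0.08524504538379202 0.0 F [0.1 0.2 0.7]
rack tcp [14.3, 18.4, 338.6] toolz tilt 36.33 tooly dev -0.54 0.48
```

Joint 7 nears its limit with the tool this way round, so I'm turning it half a turn, which gives the same grasp, and testing the rack pose.

Request:
send_rows(
  plan=[
    {"dr": [0,0,6.9],"slide": [0,0,0],"claw": -1},
    {"dr": [0,0,6.9],"slide": [0,0,0],"claw": -1},
    {"dr": [0,0,6.9],"slide": [0,0,0],"claw": -1},
    {"dr": [0,0,6.9],"slide": [0,0,0],"claw": -1},
    {"dr": [0,0,6.9],"slide": [0,0,0],"claw": -1},
    {"dr": [0,0,6.9],"slide": [0,0,0],"claw": -1},
    {"dr": [0,0,6.9],"slide": [0,0,0],"claw": -1},
    {"dr": [0,0,6.9],"slide": [0,0,0],"claw": -1},
    {"dr": [0,0,6.9],"slide": [0,0,0],"claw": -1},
    {"dr": [0,0,6.9],"slide": [0,0,0],"claw": -1},
    {"dr": [0,0,6.9],"slide": [0,0,0],"claw": -1},
    {"dr": [0,0,6.9],"slide": [0,0,0],"claw": -1},
    {"dr": [0,0,6.9],"slide": [0,0,0],"claw": -1},
    {"dr": [0,0,6.9],"slide": [0,0,0],"claw": -1},
    {"dr": [0,0,6.9],"slide": [0,0,0],"claw": -1},
    {"dr": [0,0,6.9],"slide": [0,0,0],"claw": -1},
    {"dr": [0,0,6.9],"slide": [0,0,0],"claw": -1},
    {"dr": [0,0,6.9],"slide": [0,0,0],"claw": -1},
    {"dr": [0,0,6.9],"slide": [0,0,0],"claw": -1},
    {"dr": [0,0,6.9],"slide": [0,0,0],"claw": -1},
  ],
)

```text
clock: 30.05
tcp_pos: [0.5427, -0.2496, 0.3388]
orientation: [154.3, -26.6, 57.4]
force: [-0.0, -0.3, 0.6]
finger_gap: 0.0855
finger_force: 0.0
```

Request:
send_rows(
  plan=[
    {"dr": [0,0,6.9],"slide": [0,0,0],"claw": -1},
    {"dr": [0,0,6.9],"slide": [0,0,0],"claw": -1},
    {"dr": [0,0,6.9],"slide": [0,0,0],"claw": -1},
    {"dr": [0,0,6.9],"slide": [0,0,0],"claw": -1},
    {"dr": [0,0,6.9],"slide": [0,0,0],"claw": -1},
    {"dr": [0,0,7],"slide": [0,0,0],"claw": -1},
    {"dr": [0,4,0],"slide": [0,0,0],"claw": -1},
    {"dr": [0,4,0],"slide": [0,0,0],"claw": -1},
    {"dr": [0,0,0],"slide": [0,0,0],"claw": -1},
    {"dr": [0,0,0],"slide": [0,0,0],"claw": -1},
    {"dr": [0,0,0],"slide": [0,0,0],"claw": -1},
  ],
)

```text
clock: 30.97
tcp_pos: [0.5423, -0.2504, 0.3387]
orientation: [-179.7, -44.1, 9.9]
force: [-0.2, 0.3, 1.2]
finger_gap: 0.0853
finger_force: 0.0
```

```bash
cat >> pose.py <<'E'
import sys
if len(sys.argv)>3: print('slide',inc(*[float(v) for v in sys.argv[1:4]]))
E
python3 pose.py -6 -18 -200
```

```text
30.9667 [ 0.5423 -0.2504  0.3387] [-179.69  -44.05    9.87] [ 28.1  11.6   8.4 126.5 -77.7  32.6  21.3] gap 0.0853381677231989 0.0 F [-0.2  0.3  1.2]
rack tcp [14.4, 18.6, 338.7] toolz tilt 44.05 tooly dev 0.98 -0.22
slide [-143.6   18.7  139.3]
```

Request:
send_rows(
  plan=[
    {"dr": [0,0,0],"slide": [-24,3.1,23.2],"claw": -1},
    {"dr": [0,0,0],"slide": [-24,3.1,23.2],"claw": -1},
    {"dr": [0,0,0],"slide": [-24,3.1,23.2],"claw": -1},
    {"dr": [0,0,0],"slide": [-24,3.1,23.2],"claw": -1},
    {"dr": [0,0,0],"slide": [-24,3.1,23.2],"claw": -1},
    {"dr": [0,0,0],"slide": [-24,3.1,23.2],"claw": -1},
    {"dr": [0,0,0],"slide": [0,0,0],"claw": -1},
    {"dr": [0,0,0],"slide": [0,0,0],"claw": -1},
  ],
)

```text
clock: 31.63
tcp_pos: [0.5368, -0.2669, 0.1995]
orientation: [-177.9, -39.3, 9.3]
force: [0.2, 0.4, 1.2]
finger_gap: 0.0851
finger_force: 0.0
```

```bash
python3 pose.py 0 0 200
```

```text
31.6333 [ 0.5368 -0.2669  0.1995] [-177.91  -39.26    9.32] [ 70.3  31.5 -45.4 128.3 -87.6   6.2  41.2] gap 0.08513075681573198 0.0 F [0.2 0.4 1.2]
rack tcp [6.4, 3.1, 199.5] toolz tilt 39.26 tooly dev 1.55 -1.62
slide [ 126.6   -5.7 -154.7]
```

The arm ran into its q5/q6 limits here. I'll fit a kinematic model from the poses logged so far and see which branch reaches the leaning pose.

```bash
cat > kin.py <<'E'
import numpy as np, itertools
from scipy.spatial.transform import Rotation as Ro
D=[([-77.779,33.927,2.769,92.235,-1.907,54.011,-1.929],[.21872,.69037,.23013],[-179.87,0,162.427]),
([-31.5,19.1,3.8,107.1,-1.4,53.8,65.4],[.53116,.23645,.30185],[-179.88,.13,-177.52]),
([-9.6,22.2,1.1,134.6,-1.1,23.2,85.6],[.4215,.0187,.1366],[180,.1,-176.9]),
([12.9,18.2,10.9,102.7,-3.9,59.5,117.8],[.53704,-.25741,.34388],[-179.95,-.05,-177.41]),
([45.1,11.6,-14.8,121.8,-49.3,27.1,171.6],[.5422,-.2505,.3386],[179.41,36.33,-170.71]),
([28.1,11.6,8.4,126.5,-77.7,32.6,21.3],[.5423,-.2504,.3387],[-179.69,-44.05,9.87]),
([70.3,31.5,-45.4,128.3,-87.6,6.2,41.2],[.5368,-.2669,.1995],[-177.91,-39.26,9.32])]
def chain(q,s):
    out=[];R=np.eye(3)
    for i,ax in enumerate('zyzyzyz'):
        R=R@Ro.from_euler(ax,s[i]*q[i],degrees=True).as_matrix(); out.append(R)
    return out
def fit():
    best=None
    for s in itertools.product([1,-1],repeat=7):
        if s[1]<0: continue
        Rs=[chain(d[0],s)[-1].T@Ro.from_euler('xyz',d[2],degrees=True).as_matrix() for d in D]
        M=Ro.from_matrix(Rs).mean(); e=np.degrees(max((M.inv()*Ro.from_matrix(r)).magnitude() for r in Rs))
        if best is None or e<best[0]: best=(e,s,M.as_matrix())
    e,s,M=best; A=[];b=[]
    for q,p,_ in D:
        C=chain(q,s); A.append(np.c_[[0,0,1],C[1][:,[0,2]],C[3][:,[0,2]],C[5][:,[0,2]]]); b.append(p)
    L,*_=np.linalg.lstsq(np.vstack(A),np.hstack(b),rcond=None)
    return e,s,M,L,np.abs(np.vstack(A)@L-np.hstack(b)).max()
E_,S,M,L,ERR=fit()
def fk(q):
    C=chain(q,S); return np.array([0,0,L[0]])+C[1][:,[0,2]]@L[1:3]+C[3][:,[0,2]]@L[3:5]+C[5][:,[0,2]]@L[5:7], C[6]@M
LO=np.array([-153.93,-27.13,-72.61,10.71,-87.88,4.46,-176.78]);HI=np.array([153.93,128.08,78.16,143.7,267.88,118.87,176.78])
E
python3 - <<'E'
from kin import *
from scipy.optimize import least_squares
print(E_,S,L.round(4),ERR)
a=np.radians(9.1); ex=np.array([np.cos(a),np.sin(a),0]); ey=np.array([-ex[1],ex[0],0]); O=np.array([.531,-.271,0])
rng=np.random.default_rng(0)
for th in (0,20,30,42,48):
  for sg in (1,-1):
    t=np.radians(th); tz=ex*np.sin(t)-np.array([0,0,np.cos(t)]); ty=sg*ey; R=np.c_[np.cross(ty,tz),ty,tz]; P=O+ex*.006+np.array([0,0,.085])
    def f(q):
        p,r=fk(q); return np.r_[(p-P)*1000,Ro.from_matrix(r.T@R).as_rotvec()*200]
    sol=[]
    for k in range(25):
        r=least_squares(f,rng.uniform(LO,HI),bounds=(LO+.5,HI-.5),max_nfev=150)
        if r.cost<.5: sol.append(r.x.round(0))
    print(th,sg,len(sol)); [print('   ',x) for x in sol[:6]]
E
```

```text
0.12136568785926023 (-1, 1, -1, 1, -1, 1, -1) [ 3.171e-01 -5.540e-02  6.116e-01  5.000e-04  4.326e-01 -8.400e-02
  3.605e-01] 0.0449779808627852Traceback (most recent call last):
  File "<stdin>", line 13, in <module>
    return func(*args, **kwargs)
    raise ValueError("Initial guess is outside of provided bounds")
ValueError: Initial guess is outside of provided bounds
```

```bash
python3 - <<'E'
s=open('kin.py').read()
s=s.replace("A.append(np.c_[[0,0,1],C[1][:,[0,2]],C[3][:,[0,2]],C[5][:,[0,2]]])","A.append(cols(C))")
s=s.replace("def fit():","def cols(C): return np.c_[[0,0,1],C[1][:,2],C[2][:,0],C[3][:,[0,2]],C[5][:,[0,2]]]\ndef fit():")
s=s[:s.index("def fk")]+"def fk(q):\n    C=chain(q,S); return cols(C)@L, C[6]@M\n"+s[s.index("LO="):]
open('kin.py','w').write(s)
E
cat > ik.py <<'E'
from kin import *
from scipy.optimize import least_squares
a=np.radians(9.1); ex=np.array([np.cos(a),np.sin(a),0]); ey=np.array([-ex[1],ex[0],0]); O=np.array([.531,-.271,0])
def tgt(th,sg,x,z):
    t=np.radians(th); tz=ex*np.sin(t)-np.array([0,0,np.cos(t)]); ty=sg*ey; return O+ex*x+np.array([0,0,z]),np.c_[np.cross(ty,tz),ty,tz]
def ik(P,R,q0,w=0):
    def f(q):
        p,r=fk(q); return np.r_[(p-P)*1000,Ro.from_matrix(r.T@R).as_rotvec()*200,w*(q-q0)]
    return least_squares(f,np.clip(q0,LO+1,HI-1),bounds=(LO+.5,HI-.5),max_nfev=150)
E
python3 - <<'E'
from ik import *
print(E_,S,L.round(4),ERR)
rng=np.random.default_rng(0)
for th in (0,25,42,48):
  for sg in (1,-1):
    P,R=tgt(th,sg,.006,.085); sol=[]
    for k in range(25):
        r=ik(P,R,rng.uniform(LO+1,HI-1))
        if r.cost<.5: sol.append(r.x.round(0))
    print(th,sg,len(sol)); [print('   ',x) for x in sol[:6]]
E
```

```text
0.12136568785926023 (-1, 1, -1, 1, -1, 1, -1) [ 0.327   0.5727  0.0009  0.0023  0.4386 -0.0458  0.3071] 0.04621754532525798
0 1 20
    [ 73.  64. -72. 111.  70.  65.  69.]
    [ -21.   69.   78.  111.  -74.   72. -176.]
    [ -21.   68.   77.  111.  -73.   70. -176.]
    [ -21.   68.   76.  111.  -73.   70. -176.]
    [ 42.  39. -19. 114.  24.  31. 105.]
    [ -21.   68.   76.  111.  -73.   70. -176.]
0 -1 13
    [ 45.  40. -23. 114.  29.  32. -79.]
    [ -4.  45.  40. 113. -46.  40. -15.]
    [  6.  41.  26. 113. -32.  33. -27.]
    [ -3.  45.  39. 113. -45.  39. -16.]
    [ -6.  46.  43. 113. -49.  41. -13.]
    [ 16.  38.  13. 114. -17.  29. -40.]
25 1 15
    [ 77.  54. -54. 123.  89.  21.  57.]
    [   8.   41.   31.  123.  267.   35. -146.]
    [ 72.  49. -45. 123.  86.  13.  58.]
    [   8.   41.   31.  123.  267.   35. -146.]
    [ -12.   57.   64.  123.  262.   63. -149.]
    [ 66.  46. -36. 123.  81.   5.  61.]
25 -1 20
    [  75.   52.  -51.  123.   89.   18. -123.]
    [  81.   59.  -62.  123.   92.   29. -123.]
    [-16.  69.  78. 124. 258.  79.  28.]
    [-16.  69.  78. 
[... 475 characters left out ...]
-167.]
    [  82.   58.  -53.  124.  152.   12. -176.]
    [ 74.  51. -45. 124. 190.  10. 139.]
    [ 16.  43.  29. 129. 245.  52.  61.]
    [-11.  74.  77. 131. 241.  97.  40.]
48 1 16
    [ 59.  44. -23. 128. 230.  29. -87.]
    [  23.   44.   23.  130.  241.   56. -110.]
    [ 93.  76. -68. 127. 136.  24.  33.]
    [  16.   46.   33.  130.  241.   63. -114.]
    [ 77.  53. -46. 126. 203.  16. -51.]
    [ 91.  71. -64. 127. 143.  20.  23.]
48 -1 16
    [ -9.  79.  78. 133. 235. 106.  42.]
    [ -9.  79.  78. 133. 235. 106.  42.]
    [ -8.  77.  76. 132. 235. 105.  43.]
    [ 76.  52. -45. 126. 206.  17. 125.]
    [ 15.  47.  34. 130. 241.  64.  65.]
    [ 56.  43. -19. 128. 232.  32.  90.]
```

Another way is to keep the tool closer to vertical at the rack and grasp the board on the bench with the tool tilted the other way. The board still ends up at about 42° and the wrist stays inside its range. Backing out first.

Request:
send_rows(
  plan=[
    {"dr": [0,0,0],"slide": [21,-1,-25.8],"claw": -1},
    {"dr": [0,0,0],"slide": [21,-1,-25.8],"claw": -1},
    {"dr": [0,0,0],"slide": [21,-1,-25.8],"claw": -1},
    {"dr": [0,0,0],"slide": [21,-1,-25.8],"claw": -1},
    {"dr": [0,0,0],"slide": [0,0,0],"claw": -1},
    {"dr": [0,-6.5,0],"slide": [0,0,0],"claw": -1},
    {"dr": [0,-6.5,0],"slide": [0,0,0],"claw": -1},
    {"dr": [0,-6.5,0],"slide": [0,0,0],"claw": -1},
    {"dr": [0,-6.5,0],"slide": [0,0,0],"claw": -1},
    {"dr": [0,-6.5,0],"slide": [0,0,0],"claw": -1},
    {"dr": [0,-6.5,0],"slide": [0,0,0],"claw": -1},
    {"dr": [0,0,0],"slide": [0,0,0],"claw": -1},
    {"dr": [0,0,0],"slide": [0,0,0],"claw": -1},
    {"dr": [0,0,0],"slide": [0,0,0],"claw": -1},
  ],
)

```text
clock: 32.8
tcp_pos: [0.5384, -0.2605, 0.3218]
orientation: [-178.4, -6.7, 11.2]
force: [0.2, -0.1, -1.4]
finger_gap: 0.0854
finger_force: 0.0
```

```bash
python3 pose.py
```

```text
32.8 [ 0.5384 -0.2605  0.3218] [-178.36   -6.68   11.24] [ 24.9  17.7  -1.  106.4  -6.2  51.6 -51. ] gap 0.08537447974922441 0.0 F [ 0.2 -0.1 -1.4]
rack tcp [9.0, 9.1, 321.8] toolz tilt 6.61 tooly dev 2.33 -1.63
```

Request:
send_rows(
  plan=[
    {"dr": [0,6.5,0],"slide": [0,0,0],"claw": -1},
    {"dr": [0,0,0],"slide": [-6.7,0,27.7],"claw": -1},
    {"dr": [0,0,0],"slide": [-6.7,0,27.7],"claw": -1},
    {"dr": [0,0,0],"slide": [-6.7,0,27.7],"claw": -1},
    {"dr": [0,0,0],"slide": [-6.7,0,27.7],"claw": -1},
    {"dr": [0,0,0],"slide": [-6.7,0,27.7],"claw": -1},
    {"dr": [0,0,0],"slide": [-6.7,0,27.7],"claw": -1},
    {"dr": [0,0,0],"slide": [-6.7,0,27.7],"claw": -1},
    {"dr": [0,0,0],"slide": [0,0,0],"claw": -1},
    {"dr": [0,0,0],"slide": [0,0,0],"claw": -1},
  ],
)

```text
clock: 33.63
tcp_pos: [0.5335, -0.2566, 0.12]
orientation: [-178.1, -12.9, 10.8]
force: [0.6, 0.2, 0.3]
finger_gap: 0.0856
finger_force: 0.0
```

```bash
python3 pose.py
```

```text
33.6333 [ 0.5335 -0.2566  0.12  ] [-178.12  -12.89   10.79] [ 31.4  31.1  -7.2 120.2 -15.8  20.2 -39. ] gap 0.08558251874794288 0.0 F [0.6 0.2 0.3]
rack tcp [4.8, 13.8, 120.0] toolz tilt 12.83 tooly dev 2.11 -1.84
```

Request:
send_rows(
  plan=[
    {"dr": [0,0,0],"slide": [6.7,0,-27.7],"claw": -1},
    {"dr": [0,0,0],"slide": [6.7,0,-27.7],"claw": -1},
    {"dr": [0,0,0],"slide": [6.7,0,-27.7],"claw": -1},
    {"dr": [0,0,0],"slide": [6.7,0,-27.7],"claw": -1},
    {"dr": [0,0,0],"slide": [6.7,0,-27.7],"claw": -1},
    {"dr": [0,0,0],"slide": [6.7,0,-27.7],"claw": -1},
    {"dr": [0,-6.4,0],"slide": [0,0,0],"claw": -1},
    {"dr": [0,-6.4,0],"slide": [0,0,0],"claw": -1},
    {"dr": [0,-6.4,0],"slide": [0,0,0],"claw": -1},
    {"dr": [0,-6.4,0],"slide": [0,0,0],"claw": -1},
    {"dr": [0,-6.4,0],"slide": [0,0,0],"claw": -1},
    {"dr": [0,-6.4,0],"slide": [0,0,0],"claw": -1},
    {"dr": [0,-6.4,0],"slide": [0,0,0],"claw": -1},
    {"dr": [0,0,0],"slide": [0,0,0],"claw": -1},
    {"dr": [0,0,0],"slide": [0,0,0],"claw": -1},
  ],
)

```text
clock: 34.88
tcp_pos: [0.5397, -0.2601, 0.2923]
orientation: [-178.0, 31.6, 12.5]
force: [-0.9, -0.6, 0.1]
finger_gap: 0.0852
finger_force: 0.0
```

```bash
python3 pose.py; cat > to.py <<'E'
# to.py x y z heading tilt : total rotation vector (tool axes) and slide in the final tool frame
import sys
from h import *
from scipy.spatial.transform import Rotation as Ro
x,y,z,h,t=map(float,sys.argv[1:6]); o=env.observe(); R=Ro.from_euler('xyz',o['orientation'],degrees=True)
a,t=np.radians([h,t]); ex=np.array([np.cos(a),np.sin(a),0]); ty=-np.array([-ex[1],ex[0],0]); tz=ex*np.sin(t)-np.array([0,0,np.cos(t)])
T=Ro.from_matrix(np.c_[np.cross(ty,tz),ty,tz])
print('tcp',o['tcp_pos'].round(4),'q',o['q'].round(0),'gap',round(float(o['finger_gap']),4),'F',o['force'].round(1))
print('dr',np.degrees((R.inv()*T).as_rotvec()).round(1),'slide',(T.inv().apply(np.array([x,y,z])-o['tcp_pos'])*1000).round(1))
E
python3 to.py .5288 .259 .25 3.1 -32
```

```text
34.8833 [ 0.5397 -0.2601  0.2923] [-177.98   31.55   12.5 ] [ 11.5  34.2   5.8  89.6  10.   85.3 -64.4] gap 0.08515399808338085 0.0 F [-0.9 -0.6  0.1]
rack tcp [10.4, 9.4, 292.3] toolz tilt -31.61 tooly dev 2.34 -1.72
tcp [ 0.5397 -0.2601  0.2923] q [ 11.  34.   6.  90.  10.  85. -64.] gap 0.0852 F [-0.9 -0.6  0.1]
dr [ 2.9 -0.3  8. ] slide [  36.9 -518.9   26.8]
```

Request:
send_rows(
  plan=[
    {"dr": [1.5,0,4],"slide": [0,0,0],"claw": -1},
    {"dr": [1.4,-0.3,4],"slide": [0,0,0],"claw": -1},
    {"dr": [0,0,0],"slide": [2.3,-32.4,1.7],"claw": -1},
    {"dr": [0,0,0],"slide": [2.3,-32.4,1.7],"claw": -1},
    {"dr": [0,0,0],"slide": [2.3,-32.4,1.7],"claw": -1},
    {"dr": [0,0,0],"slide": [2.3,-32.4,1.7],"claw": -1},
    {"dr": [0,0,0],"slide": [2.3,-32.4,1.7],"claw": -1},
    {"dr": [0,0,0],"slide": [2.3,-32.4,1.7],"claw": -1},
    {"dr": [0,0,0],"slide": [2.3,-32.4,1.7],"claw": -1},
    {"dr": [0,0,0],"slide": [2.3,-32.4,1.7],"claw": -1},
    {"dr": [0,0,0],"slide": [2.3,-32.4,1.7],"claw": -1},
    {"dr": [0,0,0],"slide": [2.3,-32.4,1.7],"claw": -1},
    {"dr": [0,0,0],"slide": [2.3,-32.4,1.7],"claw": -1},
    {"dr": [0,0,0],"slide": [2.3,-32.4,1.7],"claw": -1},
    {"dr": [0,0,0],"slide": [2.3,-32.4,1.7],"claw": -1},
    {"dr": [0,0,0],"slide": [2.3,-32.4,1.7],"claw": -1},
    {"dr": [0,0,0],"slide": [2.3,-32.4,1.7],"claw": -1},
    {"dr": [0,0,0],"slide": [2.3,-32.4,1.7],"claw": -1},
    {"dr": [0,0,0],"slide": [0,0,0],"claw": -1},
    {"dr": [0,0,0],"slide": [0,0,0],"claw": -1},
  ],
)

```text
clock: 36.55
tcp_pos: [0.5275, 0.2589, 0.2509]
orientation: [-179.9, 31.9, 3.3]
force: [0.7, -0.7, 0.9]
finger_gap: 0.0853
finger_force: 0.0
```

```bash
python3 to.py .5288 .259 .12 3.1 -32
```

```text
tcp [0.5275 0.2589 0.2509] q [ -23.   37.   -3.   91.  -10.   83. -108.] gap 0.0853 F [ 0.7 -0.7  0.9]
dr [-0.1 -0.1  0.1] slide [ 70.5  -0.  110.3]
```

Request:
send_rows(
  plan=[
    {"dr": [0,0,0],"slide": [15.5,0,26.4],"claw": -1},
    {"dr": [0,0,0],"slide": [15.5,0,26.4],"claw": -1},
    {"dr": [0,0,0],"slide": [15.5,0,26.4],"claw": -1},
    {"dr": [0,0,0],"slide": [15.5,0,26.4],"claw": -1},
    {"dr": [0,0,0],"slide": [15.5,0,26.4],"claw": -1},
    {"dr": [0,0,0],"slide": [0,0,0],"claw": -1},
    {"dr": [0,0,0],"slide": [9,0,15],"claw": -1},
    {"dr": [0,0,0],"slide": [9,0,15],"claw": -1},
    {"dr": [0,0,0],"slide": [9,0,15],"claw": -1},
    {"dr": [0,0,0],"slide": [0,0,0],"claw": -1},
    {"dr": [0,0,0],"slide": [0,0,0],"claw": -1},
  ],
)

```text
clock: 37.47
tcp_pos: [0.5226, 0.2563, 0.044]
orientation: [179.9, 32.2, 2.9]
force: [-0.3, 0.2, 0.6]
finger_gap: 0.0849
finger_force: 0.0
```

```bash
python3 to.py .522 .2588 .045 3.1 -32
```

```text
tcp [0.5226 0.2563 0.044 ] q [ -23.   50.   -3.   96.  -10.   64. -105.] gap 0.0849 F [-0.3  0.2  0.6]
dr [-0.   0.2 -0.1] slide [-0.9 -2.5 -0.6]
```

Request:
send_rows(
  squeeze=80,
  plan=[
    {"dr": [0,0,0],"slide": [0,-2.5,0],"claw": -1},
    {"dr": [0,0,0],"slide": [0,0,0],"claw": -1},
    {"dr": [0,0,0],"slide": [0,0,0],"claw": 1},
    {"dr": [0,0,0],"slide": [0,0,0],"claw": 1},
    {"dr": [0,0,0],"slide": [0,0,0],"claw": 1},
    {"dr": [0,0,0],"slide": [0,0,0],"claw": 1},
    {"dr": [0,0,0],"slide": [0,0,0],"claw": 1},
    {"dr": [0,0,0],"slide": [0,0,0],"claw": 1},
  ],
)

```text
clock: 38.13
tcp_pos: [0.5234, 0.2596, 0.0444]
orientation: [179.9, 32.1, 3.0]
force: [1.1, -0.7, 4.6]
finger_gap: 0.0585
finger_force: 88.9
```

Request:
send_rows(
  plan=[
    {"dr": [0,0,0],"slide": [-5.3,0,-8.5],"claw": 1},
    {"dr": [0,0,0],"slide": [-5.3,0,-8.5],"claw": 1},
    {"dr": [0,0,0],"slide": [-5.3,0,-8.5],"claw": 1},
    {"dr": [0,0,0],"slide": [-10.6,0,-17],"claw": 1},
    {"dr": [0,0,0],"slide": [-10.6,0,-17],"claw": 1},
    {"dr": [0,0,0],"slide": [-10.6,0,-17],"claw": 1},
    {"dr": [0,0,0],"slide": [-10.6,0,-17],"claw": 1},
    {"dr": [0,0,0],"slide": [-10.6,0,-17],"claw": 1},
    {"dr": [0,0,0],"slide": [-10.6,0,-17],"claw": 1},
    {"dr": [0,0,0],"slide": [-10.6,0,-17],"claw": 1},
    {"dr": [0,0,0],"slide": [0,0,0],"claw": 1},
    {"dr": [0,0,0],"slide": [0,0,0],"claw": 1},
  ],
)

```text
clock: 39.13
tcp_pos: [0.5233, 0.2604, 0.2145]
orientation: [-179.9, 32.0, 3.1]
force: [-0.8, 0.1, -3.0]
finger_gap: 0.0583
finger_force: 87.9
```

```bash
python3 to.py .5 -.263 .33 9.1 12; python3 - <<'E'
from h import *
d=cam('scene'); f=d['frame'][60:380,120:460]; cv2.imwrite('pics/s1.png',cv2.resize(f,None,fx=1.8,fy=1.8))
E
```

```text
tcp [0.5233 0.2604 0.2145] q [ -23.   38.   -3.   93.  -10.   79. -108.] gap 0.0583 F [-0.8  0.1 -3. ]
dr [-1.1 43.9 -6.1] slide [ -79.4  513.2 -135. ]
```

View pics/s1.png

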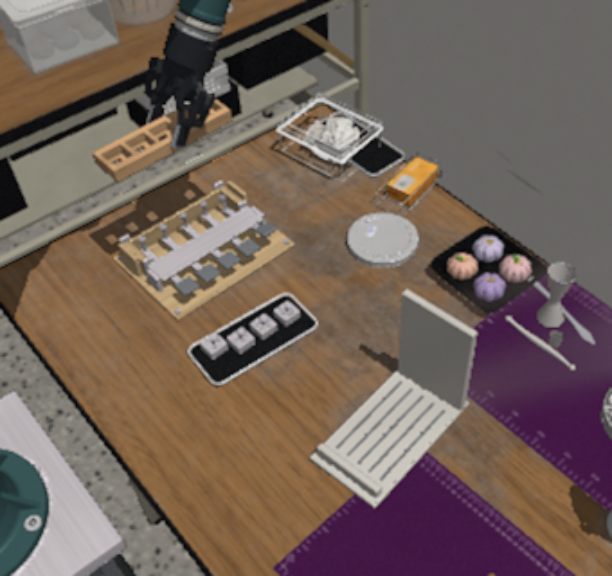

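Board is held level and clear of the bench, with four dies on the plate. Carrying it over the rack.

Request:
send_rows(
  plan=[
    {"dr": [0,0,0],"slide": [-5.3,30,-5.2],"claw": 1},
    {"dr": [0,0,0],"slide": [-5.3,32.7,-5.2],"claw": 1},
    {"dr": [0,0,0],"slide": [-5.3,32.7,-5.2],"claw": 1},
    {"dr": [0,0,0],"slide": [-5.3,32.7,-5.2],"claw": 1},
    {"dr": [0,0,0],"slide": [-5.3,32.7,-5.2],"claw": 1},
    {"dr": [0,0,0],"slide": [-5.3,32.7,-5.2],"claw": 1},
    {"dr": [0,0,0],"slide": [-5.3,32.7,-5.2],"claw": 1},
    {"dr": [0,0,0],"slide": [-5.3,32.7,-5.2],"claw": 1},
    {"dr": [0,0,0],"slide": [-5.3,32.7,-5.2],"claw": 1},
    {"dr": [0,0,0],"slide": [-5.3,32.7,-5.2],"claw": 1},
    {"dr": [0,0,0],"slide": [-5.3,32.7,-5.2],"claw": 1},
    {"dr": [0,0,0],"slide": [-5.3,32.7,-5.2],"claw": 1},
    {"dr": [0,0,0],"slide": [-5.3,32.7,-5.2],"claw": 1},
    {"dr": [0,0,0],"slide": [-5.3,32.7,-5.2],"claw": 1},
    {"dr": [0,0,0],"slide": [-5.3,32.7,-5.2],"claw": 1},
    {"dr": [0,0,0],"slide": [-5.3,32.7,-5.2],"claw": 1},
    {"dr": [0,0,0],"slide": [0,0,0],"claw": 1},
    {"dr": [0,0,0],"slide": [0,0,0],"claw": 1},
  ],
)

```text
clock: 40.68
tcp_pos: [0.5216, -0.2636, 0.3278]
orientation: [179.9, 32.3, 2.7]
force: [-0.4, 1.2, -2.6]
finger_gap: 0.0581
finger_force: 87.9
```

```bash
python3 to.py .53 -.271 .30 9.1 14
```

```text
tcp [ 0.5216 -0.2636  0.3278] q [ 12.  32.   8.  89.   8.  90. -70.] gap 0.0581 F [-0.4  1.2 -2.6]
dr [-1.  46.2 -6.5] slide [ 0.2  8.6 28.7]
```

Request:
send_rows(
  plan=[
    {"dr": [-0.1,5.8,-0.8],"slide": [0,0,0],"claw": 1},
    {"dr": [-0.1,5.8,-0.8],"slide": [0,0,0],"claw": 1},
    {"dr": [-0.1,5.8,-0.8],"slide": [0,0,0],"claw": 1},
    {"dr": [-0.1,5.8,-0.8],"slide": [0,0,0],"claw": 1},
    {"dr": [-0.1,5.8,-0.8],"slide": [0,0,0],"claw": 1},
    {"dr": [-0.1,5.8,-0.8],"slide": [0,0,0],"claw": 1},
    {"dr": [-0.1,5.8,-0.8],"slide": [0,0,0],"claw": 1},
    {"dr": [-0.1,5.6,-0.8],"slide": [0,0,0],"claw": 1},
    {"dr": [0,0,0],"slide": [0,0,0],"claw": 1},
    {"dr": [0,0,0],"slide": [0,0,0],"claw": 1},
    {"dr": [0,0,0],"slide": [0,0,0],"claw": 1},
  ],
)

```text
clock: 41.6
tcp_pos: [0.5239, -0.2596, 0.3286]
orientation: [-179.7, -14.0, 9.4]
force: [0.3, -0.1, -2.7]
finger_gap: 0.0579
finger_force: 87.8
```

```bash
python3 to.py .53 -.271 .20 9.1 14; cat > bd.py <<'E'
from h import *
import sys
# board outline: top rim points by wood colour in wrist+scene, in rack frame
a=np.radians(9.1); ex=np.array([np.cos(a),np.sin(a),0]); ey=np.array([-ex[1],ex[0],0]); O=np.array([.531,-.271,0])
for n in ['wrist','scene']:
    d=cam(n); w=cloud(d); cv2.imwrite(f'pics/{sys.argv[1]}_{n}.png',d['frame'])
    hsv=cv2.cvtColor(d['frame'],cv2.COLOR_BGR2HSV); m=(hsv[...,0]>8)&(hsv[...,0]<28)&(hsv[...,1]>60)
    r=np.stack([(w-O)@ex,(w-O)@ey,w[...,2]],-1)*1000
    m&=(abs(r[...,0])<140)&(abs(r[...,1])<70)&(r[...,2]>20)
    k,l,s,_=cv2.connectedComponentsWithStats(m.astype(np.uint8))
    if k<2: print(n,'none'); continue
    P=r[l==1+s[1:,4].argmax()]
    c,sz,an=cv2.minAreaRect(P[:,[0,2]].astype(np.float32)); print(n,len(P),'xz rect',np.round(c,1),np.round(sz,1),round(an,1),'y',np.percentile(P[:,1],[1,50,99]).round(1))
    print('  lowest',P[P[:,2].argmin()].round(1),'minx',P[P[:,0].argmin()].round(1),'maxx',P[P[:,0].argmax()].round(1),'top',P[P[:,2].argmax()].round(1))
    hi=P[P[:,0]>np.percentile(P[:,0],90)][:,1]; lo=P[P[:,0]<np.percentile(P[:,0],10)][:,1]; print('  y mid lo/hi end',lo.min().round(1),lo.max().round(1),hi.min().round(1),hi.max().round(1))
E
python3 bd.py b1
```

```text
tcp [ 0.5239 -0.2596  0.3286] q [ 26.  14.   0. 112. -12.  44. -46.] gap 0.0579 F [ 0.3 -0.1 -2.7]
dr [-0.3  0.   0.3] slide [-27.   12.2 125.8]
wrist 77502 xz rect [ -1.9 249.9] [173.  343.4] 2.6 y [-17.3  12.8  42.5]
  lowest [90.  58.4 82.2] minx [-89.2 -14.8 264.6] maxx [90.  58.4 82.2] top [ 60.6 -11.9 424.6]
  y mid lo/hi end -17.5 43.1 -18.3 58.4
scene 1524 xz rect [-25.4 264.3] [116.4 308.1] 23.0 y [-19.1  15.4  41.3]
  lowest [ 88.4  58.4 145.2] minx [-89.9 -10.7 270.9] maxx [ 88.4  58.4 145.2] top [-48.6  -8.6 421.8]
  y mid lo/hi end -18.7 41.7 -18.6 58.4
```

View pics/b1_scene.png

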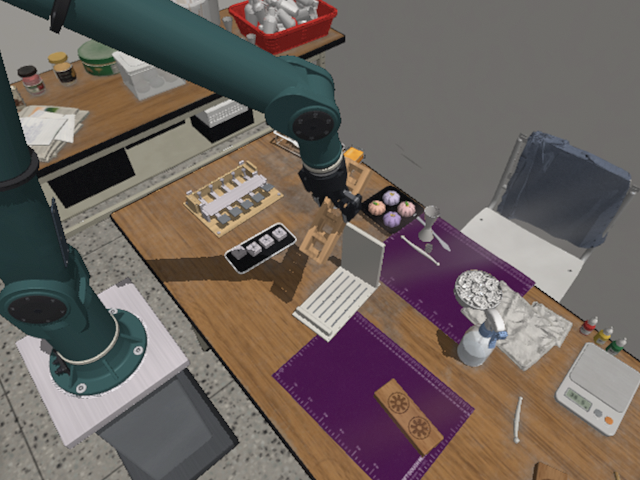

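Board hangs at about 46° over the rack with its foot toward the stop, offset +12.7 mm in rack y. Lowering with the corrections.

Request:
send_rows(
  plan=[
    {"dr": [0,0,0],"slide": [4,12.5,1],"claw": 1},
    {"dr": [0,0,0],"slide": [-6.6,0,26.5],"claw": 1},
    {"dr": [0,0,0],"slide": [-6.6,0,26.5],"claw": 1},
    {"dr": [0,0,0],"slide": [-6.6,0,26.5],"claw": 1},
    {"dr": [0,0,0],"slide": [-6.6,0,26.5],"claw": 1},
    {"dr": [0,0,0],"slide": [-6.6,0,26.5],"claw": 1},
    {"dr": [0,0,0],"slide": [-6.6,0,26.5],"claw": 1},
    {"dr": [0,0,0],"slide": [-6.6,0,26.5],"claw": 1},
    {"dr": [0,0,0],"slide": [-6.6,0,26.5],"claw": 1},
    {"dr": [0,0,0],"slide": [0,0,0],"claw": 1},
    {"dr": [0,0,0],"slide": [0,0,0],"claw": 1},
    {"dr": [0,0,0],"slide": [0,0,0],"claw": 1},
  ],
)

```text
clock: 42.7
tcp_pos: [0.5313, -0.273, 0.1115]
orientation: [-179.9, -14.2, 9.3]
force: [-0.9, -0.2, -1.5]
finger_gap: 0.0586
finger_force: 87.7
```

```bash
python3 pose.py; python3 bd.py b2
```

```text
42.7 [ 0.5313 -0.273   0.1115] [-179.9   -14.2     9.31] [ 31.7  31.7  -6.  121.3 -18.8  16.5 -36.3] gap 0.058647298435980204 87.69438179209828 F [-0.9 -0.2 -1.5]
rack tcp [0.0, -2.0, 111.5] toolz tilt 14.2 tooly dev 0.23 -0.1
wrist 76200 xz rect [ -2.3 115.5] [199.5 161.9] 8.8 y [-31.6  -1.9  27.3]
  lowest [-87.8 -39.8  20.3] minx [-88.7  35.9  23.7] maxx [ 90.4 -58.8 140.6] top [ 65.4   9.9 207.9]
  y mid lo/hi end -39.8 35.9 -58.8 48.4
scene 1021 xz rect [-35.6 136.4] [198.2  81.9] 84.6 y [-33.4  -0.4  27.2]
  lowest [-64.2 -31.9  39.8] minx [-84.6  21.6  51.3] maxx [  3.5  15.2 114.9] top [-67.  -21.7 239. ]
  y mid lo/hi end -33.9 26.8 -33.8 27.3
```

View pics/b2_wrist.png

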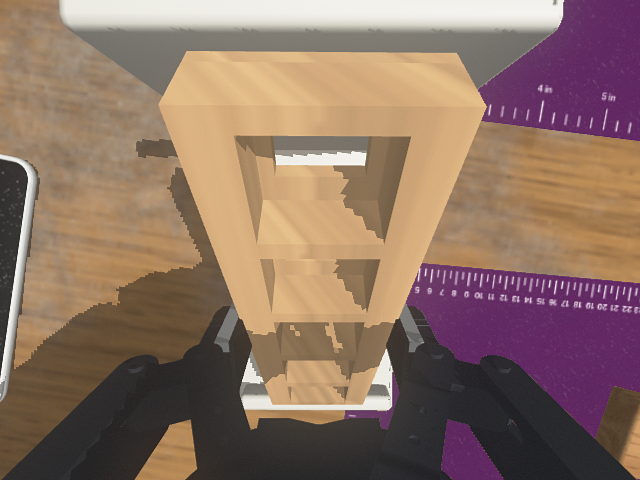

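Request:
send_rows(
  plan=[
    {"dr": [0,0,0],"slide": [-2.4,0,9.7],"claw": 1},
    {"dr": [0,0,0],"slide": [-2.4,0,9.7],"claw": 1},
    {"dr": [0,0,0],"slide": [-1.2,0,4.8],"claw": 1},
    {"dr": [0,0,0],"slide": [0,0,0],"claw": 1},
    {"dr": [0,0,0],"slide": [0,0,0],"claw": 1},
    {"dr": [0,0,0],"slide": [0,0,0],"claw": 1},
  ],
)

```text
clock: 43.3
tcp_pos: [0.5297, -0.2719, 0.0858]
orientation: [-179.8, -14.1, 9.3]
force: [1.1, 1.2, 0.0]
finger_gap: 0.0582
finger_force: 88.1
```

```bash
python3 pose.py; python3 bd.py b3
```

```text
43.3 [ 0.5297 -0.2719  0.0858] [-179.81  -14.11    9.29] [ 32.5  34.2  -7.3 122.1 -19.2  13.4 -35.5] gap 0.0582367757040847 88.0677971325349 F [1.1 1.2 0. ]
rack tcp [-1.4, -0.7, 85.8] toolz tilt 14.11 tooly dev 0.24 -0.18
wrist 75981 xz rect [  2.1 101.5] [179.7 154. ] 2.7 y [-30.3  -0.7  28.6]
  lowest [-73.9 -15.6  20.9] minx [-84.2 -18.2  23.6] maxx [ 90.2  35.2 142.8] top [ 64.4  -7.3 181.5]
  y mid lo/hi end -30.4 30.2 -54.9 49.0
scene 931 xz rect [-36.7 110.5] [189.4  80.9] 83.4 y [-31.8   0.2  28.5]
  lowest [-67.5  -5.9  20. ] minx [-86.7 -25.1  28.1] maxx [ 1.7 16.2 90.1] top [-63.8 -25.2 208.9]
  y mid lo/hi end -31.2 28.9 -30.8 28.5
```

Request:
send_rows(
  plan=[
    {"dr": [0,-1.2,0],"slide": [0,0,1.6],"claw": 1},
    {"dr": [0,-1.2,0],"slide": [0,0,1.6],"claw": 1},
    {"dr": [0,-1.2,0],"slide": [0,0,1.6],"claw": 1},
    {"dr": [0,-1.0,0],"slide": [0,0,1.4],"claw": 1},
    {"dr": [0,0,0],"slide": [0,0,0],"claw": 1},
    {"dr": [0,0,0],"slide": [0,0,0],"claw": 1},
    {"dr": [0,0,0],"slide": [0,0,0],"claw": 1},
  ],
)

```text
clock: 43.98
tcp_pos: [0.5319, -0.2718, 0.0801]
orientation: [-179.9, -9.6, 9.3]
force: [2.1, 0.3, 0.9]
finger_gap: 0.0576
finger_force: 88.2
```

```bash
python3 pose.py; python3 bd.py b4
```

```text
43.9833 [ 0.5319 -0.2718  0.0801] [-179.88   -9.61    9.34] [ 26.   35.   -0.6 119.8 -17.1  18.1 -39.1] gap 0.05763773912893252 88.16534515935928 F [2.1 0.3 0.9]
rack tcp [0.7, -1.0, 80.1] toolz tilt 9.61 tooly dev 0.26 -0.11
wrist 76162 xz rect [ 2.4 83.5] [220.9  63.5] 34.4 y [-30.5  -0.8  28.5]
  lowest [-77.2   7.4  20.6] minx [-88.9 -31.   21.6] maxx [ 90. -58. 105.] top [ 73.9 -12.  170.1]
  y mid lo/hi end -31.0 31.0 -58.0 48.8
scene 968 xz rect [-30.4 107.4] [188.4  85.4] 79.3 y [-32.    2.2  28.4]
  lowest [-69.5   5.5  20. ] minx [-88.9  21.9  27.6] maxx [ 8.3 11.7 82.5] top [-54.9 -17.9 207.9]
  y mid lo/hi end -31.3 29.3 -30.7 28.5
```

Request:
send_rows(
  plan=[
    {"dr": [0,0,0],"slide": [0,0,0],"claw": -0.45},
    {"dr": [0,0,0],"slide": [0,0,0],"claw": -0.6},
    {"dr": [0,0,0],"slide": [0,0,0],"claw": -0.8},
    {"dr": [0,0,0],"slide": [0,0,0],"claw": -0.95},
    {"dr": [0,0,0],"slide": [0,0,0],"claw": -0.95},
    {"dr": [0,0,0],"slide": [0,0,0],"claw": -0.95},
    {"dr": [0,0,0],"slide": [0,0,0],"claw": -0.95},
  ],
)

```text
clock: 44.67
tcp_pos: [0.5307, -0.2717, 0.0795]
orientation: [-179.8, -9.5, 9.3]
force: [-0.6, 0.3, 0.1]
finger_gap: 0.0832
finger_force: 0.0
```

```bash
python3 pose.py; python3 bd.py b5
```

```text
44.6667 [ 0.5307 -0.2717  0.0795] [-179.81   -9.48    9.29] [ 26.   35.1  -0.5 119.9 -17.1  18.1 -39.1] gap 0.08323313418802808 0.0 F [-0.6  0.3  0.1]
rack tcp [-0.4, -0.7, 79.5] toolz tilt 9.48 tooly dev 0.22 -0.19
wrist 75361 xz rect [31.1 51.2] [220.5 119.3] 41.3 y [-30.2  -0.8  28.7]
  lowest [-77.7  -2.2  20.3] minx [-89.1  31.4  21.1] maxx [ 90.   19.9 148.4] top [ 74.5 -16.6 168.5]
  y mid lo/hi end -31.0 31.4 -56.4 47.4
scene 994 xz rect [-31.2 108.5] [189.6  87. ] 80.3 y [-39.8   0.5  28.8]
  lowest [-77.2   5.7  20.2] minx [-89.   18.6  26.4] maxx [ 9.  12.4 85.7] top [-54.7 -23.4 208.7]
  y mid lo/hi end -31.2 29.0 -31.7 29.6
```

View pics/b5_wrist.png

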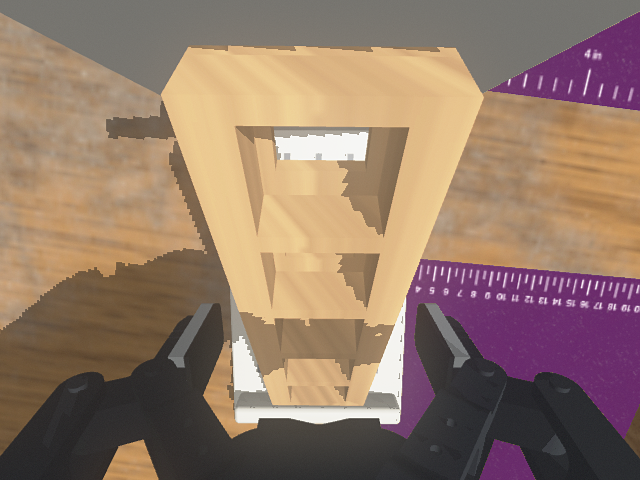

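Board rests on the wall at the top (row ~50) with its foot behind the stop bar (row ~408), and the fingers are clear of it. Retreating.

Request:
send_rows(
  plan=[
    {"dr": [0,0,0],"slide": [0,0,-10],"claw": -1},
    {"dr": [0,0,0],"slide": [0,0,-20],"claw": -1},
    {"dr": [0,0,0],"slide": [0,0,-30],"claw": -1},
    {"dr": [0,0,0],"slide": [0,0,-30],"claw": -1},
    {"dr": [0,0,0],"slide": [0,0,-30],"claw": -1},
    {"dr": [0,0,0],"slide": [0,0,-30],"claw": -1},
    {"dr": [0,0,0],"slide": [0,0,-30],"claw": -1},
    {"dr": [0,0,0],"slide": [0,0,0],"claw": -1},
    {"dr": [0,0,0],"slide": [0,0,0],"claw": -1},
    {"dr": [0,0,0],"slide": [0,0,0],"claw": -1},
    {"dr": [0,0,0],"slide": [0,0,0],"claw": -1},
  ],
)

```text
clock: 45.68
tcp_pos: [0.5009, -0.2764, 0.2562]
orientation: [-179.7, -9.4, 9.3]
force: [0.4, -0.5, -0.1]
finger_gap: 0.0853
finger_force: 0.0
```

```bash
python3 bd.py b6; python3 look.py w20; python3 - <<'E'
import cv2
a=cv2.imread('pics/b6_scene.png')[130:470,170:450]; cv2.imwrite('pics/b6c.png',cv2.resize(a,None,fx=1.75,fy=1.75))
E
```

```text
wrist 12692 xz rect [29.7 54.5] [218.8 113.9] 41.4 y [-30.   -0.7  28.8]
  lowest [-67.5   8.   20. ] minx [-88.9 -19.7  23.6] maxx [89.7 44.6 31.4] top [ 74.9 -17.  167.8]
  y mid lo/hi end -30.0 29.9 -45.9 44.6
scene 1760 xz rect [ 17. 151.] [286.8 177.3] 82.0 y [-32.9  -5.8  28.3]
  lowest [-68.9   9.3  20. ] minx [-89.4  11.5  29.9] maxx [90.1 -3.  33.1] top [-50.9 -46.4 305.3]
  y mid lo/hi end -32.3 29.1 -33.3 45.1
45.83 [ 0.5011 -0.2766  0.2558] [-179.7   -9.4    9.3] 0.08566649597641236 0.0
wrist plate (array([457.5,  -3. ]), array([ 82.5, 143. ]), 86.73, 3110, np.float64(0.0076))
  blob [ 0.5471 -0.0062  0.0242] 973
  blob [ 0.503  -0.0035  0.024 ] 934
  blob [ 0.4603 -0.0026  0.0239] 906
  blob [0.4227 0.0162 0.0238] 873
top plate (array([480.2,  -0.8]), array([ 86.7, 189. ]), 87.21, 1498, np.float64(0.0072))
  blob [ 0.5449 -0.0024  0.0247] 136
  blob [0.5002 0.0007 0.0251] 142
  blob [0.4575 0.0014 0.0242] 141
  blob [0.4188 0.0204 0.0244] 141
```

View pics/b6c.png

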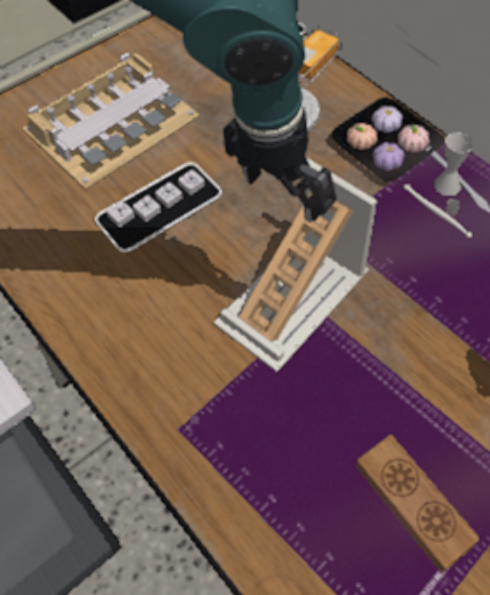

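The board leans in the rack, four dies lie on the plate, and the mould is undisturbed. Handing in.

```bash
python3 -c "
from station import env
print(env.close_job())"
```

```text
the job is handed in; nothing more can be done
None
```

The job is handed in at about 46 s: all four dies present (cell 4 was empty) are on the plate, the empty board leans in the rack with its foot at the stop and its top on the wall, and the press mould and tin lid were not touched; the hand-in returned no verdict.

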